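# Strip down the mill fixture

## Task

Strip down the fixture of the desktop mill: pull the cabinet drawer open, free every quarter-turn key by turning it in line with its slot and drawing it up out of the chip guard, and put all the keys and the loose riser blocks into the drawer. Then push the drawer fully shut with everything in it. Do not lean on the guard, and leave the bottle, the brush and the cup where they are.

Things in the scene. Friction and masses are not known exactly. Their poses are not given: they have to be found in the camera images.
- cabinet_drawer0 (a joint): opening of the drawer in metres: 0 shut, 0.181 fully out. It slides straight towards the cabinet's front (the drawer's own -x), with light friction (about 1 N plus damping), and stays where it is left. The fixed grey cabinet is 260 mm deep, 240 mm wide, 130 mm high; things up to 90 mm tall fit in the shut drawer.
- cabinet_drawer0_handle (a point): middle of the drawer's steel bar handle: a horizontal bar 11 mm thick and about 115 mm long, along the drawer's y, its axis 35 mm in front of the drawer front and 92 mm above the bench, 38 mm below the cabinet's top; it can be pinched from above. Axes are the drawer's: x points into the cabinet.
- drawer_floor (a point): point on the drawer's inner floor, half-way across, 57 mm behind the inside of its front board; moves with the drawer; 22 mm above the bench. Axes: x into the cabinet, y along the front, z up. Inside, the drawer reaches from x = -57 to +157 mm and y = -99 to +99 mm; side walls 86 mm, front board 94 mm above this floor. Pulled out by q, it is open from above up to x = q - 63 mm.
- bed: fixed mill bed: aluminium plate 270 x 210 mm, 20 mm thick, origin under its centre. It carries the fixed chip guard, a dark steel plate 240 x 180 mm, 6 mm thick, level, with four slots; its underside is 14 mm above the bed, its top 40 mm above the bench.
- slot1 (a point): centre of slot 1 of 4, at the guard's top face. A straight-edged opening right through the guard, 64 mm long (along this point's x) by 26 mm wide (y). The slots are parallel to the bed's x; centres 94 mm apart along x, 82 mm along y.
- slot2 (a point): centre of slot 2 of 4, at the guard's top face. A straight-edged opening right through the guard, 64 mm long (along this point's x) by 26 mm wide (y). The slots are parallel to the bed's x; centres 94 mm apart along x, 82 mm along y.
- slot3 (a point): centre of slot 3 of 4, at the guard's top face. A straight-edged opening right through the guard, 64 mm long (along this point's x) by 26 mm wide (y). The slots are parallel to the bed's x; centres 94 mm apart along x, 82 mm along y.
- slot4 (a point): centre of slot 4 of 4, at the guard's top face. A straight-edged opening right through the guard, 64 mm long (along this point's x) by 26 mm wide (y). The slots are parallel to the bed's x; centres 94 mm apart along x, 82 mm along y.
- key1_mid (a point): quarter-turn key, 100 g, 68 mm tall: its centre, 34 mm up. z along the stem. Cross-foot 54 (x) x 16 (y) x 8 mm at the bottom, stem 12 mm thick, flat blade handle 36 (x) x 12 (y) x 28 mm high on top, its centre 20 mm above this point, parallel to the foot. Starts upright on the bed in a slot, foot under the guard, crosswise: comes out only when in line with the slot. May be absent.
- key2_mid (a point): quarter-turn key, 100 g, 68 mm tall: its centre, 34 mm up. z along the stem. Cross-foot 54 (x) x 16 (y) x 8 mm at the bottom, stem 12 mm thick, flat blade handle 36 (x) x 12 (y) x 28 mm high on top, its centre 20 mm above this point, parallel to the foot. Starts upright on the bed in a slot, foot under the guard, crosswise: comes out only when in line with the slot. May be absent.
- key3_mid (a point): quarter-turn key, 100 g, 68 mm tall: its centre, 34 mm up. z along the stem. Cross-foot 54 (x) x 16 (y) x 8 mm at the bottom, stem 12 mm thick, flat blade handle 36 (x) x 12 (y) x 28 mm high on top, its centre 20 mm above this point, parallel to the foot. Starts upright on the bed in a slot, foot under the guard, crosswise: comes out only when in line with the slot. May be absent.
- key4_mid (a point): quarter-turn key, 100 g, 68 mm tall: its centre, 34 mm up. z along the stem. Cross-foot 54 (x) x 16 (y) x 8 mm at the bottom, stem 12 mm thick, flat blade handle 36 (x) x 12 (y) x 28 mm high on top, its centre 20 mm above this point, parallel to the foot. Starts upright on the bed in a slot, foot under the guard, crosswise: comes out only when in line with the slot. May be absent.
- block1_mid (a point): loose dark anodised aluminium stepped riser block, 110 g, standing on the bench: its centre, half-way up (20 mm above its underside). Base 60 (x) x 24 (y) x 16 mm high, with a narrower step 36 (x) x 24 (y) x 24 mm high centred on top, 40 mm high in all. Easily gripped across y by the upper step. May be absent.
- block2_mid (a point): loose dark anodised aluminium stepped riser block, 110 g, standing on the bench: its centre, half-way up (20 mm above its underside). Base 60 (x) x 24 (y) x 16 mm high, with a narrower step 36 (x) x 24 (y) x 24 mm high centred on top, 40 mm high in all. Easily gripped across y by the upper step. May be absent.
- oil: bystander: white oil bottle, 44 mm thick, 110 mm tall; origin under its centre
- brush: bystander: bench brush lying on the bench; origin on its underside
- pot: bystander: empty steel cup, 70 mm wide, 85 mm tall; origin under its centre

How it is judged:
On the way, in this order (a step that is already met when the one before it is completed fails the run):
1. the drawer is pulled open (value of joint cabinet_drawer0 above 0.1 m), for 0.2 s.
2. every key and every riser block is in the drawer (x of key1_mid in the frame of drawer_floor between -0.055 and 0.155 m and y of key1_mid in the frame of drawer_floor between -0.097 and 0.097 m and z of key1_mid in the frame of drawer_floor between 0 and 0.075 m and x of key2_mid in the frame of drawer_floor between -0.055 and 0.155 m and y of key2_mid in the frame of drawer_floor between -0.097 and 0.097 m and z of key2_mid in the frame of drawer_floor between 0 and 0.075 m and x of key3_mid in the frame of drawer_floor between -0.055 and 0.155 m and y of key3_mid in the frame of drawer_floor between -0.097 and 0.097 m and z of key3_mid in the frame of drawer_floor between 0 and 0.075 m and x of key4_mid in the frame of drawer_floor between -0.055 and 0.155 m and y of key4_mid in the frame of drawer_floor between -0.097 and 0.097 m and z of key4_mid in the frame of drawer_floor between 0 and 0.075 m and x of block1_mid in the frame of drawer_floor between -0.055 and 0.155 m and y of block1_mid in the frame of drawer_floor between -0.097 and 0.097 m and z of block1_mid in the frame of drawer_floor between 0 and 0.075 m and x of block2_mid in the frame of drawer_floor between -0.055 and 0.155 m and y of block2_mid in the frame of drawer_floor between -0.097 and 0.097 m and z of block2_mid in the frame of drawer_floor between 0 and 0.075 m), for 0.2 s.
3. the drawer is shut again (value of joint cabinet_drawer0 below 0.008 m), for 0.2 s.
At the end, for the whole second after the job is handed in: The drawer is shut to within 8 mm, and every key and riser block that is present lies or stands at rest inside it (all of step 2 and value of joint cabinet_drawer0 below 0.008 m and linear speed of each of key1, key2, key3, key4, block1, block2 below 0.03 m/s); the robot touches nothing.
It fails at once if the robot presses on the chip guard or bed with more than 30 N (contact force between any of the fingers, the arm and bed above 30 N).
It fails at once if the bottle is moved by more than 30 mm (distance of oil from where it was at the start of the episode above 0.03 m).
It fails at once if the brush is moved by more than 30 mm (distance of brush from where it was at the start of the episode above 0.03 m).
It fails at once if the cup is moved by more than 30 mm (distance of pot from where it was at the start of the episode above 0.03 m).
Of key1, key2, key3, key4 only 3 to 4 are there at a start; the rules pass over those that are not, and their reading is None.
Of block1, block2 only 1 to 2 are there at a start; the rules pass over those that are not, and their reading is None.
At some moment in a run one of block1, block2 may be knocked a few centimetres aside while the robot is not near it.
Once in a run the grip may slacken for a moment while it holds something.
It also fails if it takes over 210 s, if anything falls off the work surface, if the arm or the gripper's body presses on something with over 40 N, if the wrist force passes 120 N, or if a joint passes its speed limit or range.

## Robot

A 7-joint arm with a two-finger parallel gripper is mounted at the origin on the work surface. World frame = base frame: x ahead of the robot, y to its left, z up, the work surface at z = 0. Lengths are in m, angles in rad, forces in N, time in s.
With the tool pointing down it reaches from about 0.425 to 0.925 m from the base axis. Payload 6.8 kg.
Tool frame: the origin (TCP) lies on the centre line of the jaws, within the pads' length; the fingertips stand 19 mm ahead of it and the grasp point (between the pads) is the TCP; z points along the fingers, y is the line along which they close (so a half turn about z gives the same grasp; the last joint's range is limited). The gripper opens to 85 mm and grips with 20 to 120 N. Pads are 22 mm wide; open, the fingers measure 114 mm over their backs; the gripper's body (76 mm by 85 mm) begins 54 mm behind the grasp point. The pads swing forward as they close: fully open they stand 13 mm farther back than shut.
Start: joints at [-1.259, 0.477, 0.022, 1.555, -0.011, 1.109, -0.083], TCP at [0.275, 0.616, 0.25] pointing down, gripper open.
Joint ranges: [-2.96, 2.96], [-0.34, 2.1], [-1.41, 1.46], [0.24, 2.44], [-1.37, 4.51], [0.17, 1.92], [-2.96, 2.96]. Speed limits (rad/s): [2.39, 2.39, 3.14, 3.14, 3.14, 3.14, 3.14].

## Interface

Orientations are given as a rotation vector (axis times angle).
In Python, from bench import r gives the robot as it stands. The module is installed in compiled form; this text tells all that it offers.
- The arm moves only by the tool arm_command, never from a script. Its argument "rows" is a list of rows, each an object of numbers: "fingers": the opening, from -1 (shut) to 1 (fully open); "x", "y", "z": the shift along the tool's x, y, z in m; "ax", "ay", "az": the turn, a rotation vector about the tool's x, y, z in degrees. In form: [{"fingers": .., "x": .., "y": .., "z": .., "ax": .., "ay": .., "az": ..}, ...]. A call has 1 to 10 rows; each row shifts and turns the commanded pose from where the row before left it, along the tool's axes as they then stand; what a row does not reach is not made up. A row lasts 1/12 s, in which the tool goes at most 41.7 mm and 7.16 degrees, less where a joint would pass 70% of its speed; a pose out of reach is approached as far as the arm can. A call is refused whole if a number of a shift passes 0.0417 or a number of a turn 7.16, either way. A call with a gripper value outside its range is refused whole. The fingers move at their own pace and stop on an object; "grip_force" is the grip in N (left out, the last holds). Time passes only in rows, so rows that do not move let the fingers close. It gives the time, the measured TCP pose, the force, the opening and the grip force at its end, in the units of the state.
- r.get_obs(): the state, without advancing time (a new reading comes with each control period).
- r.grab_frame(name): name is "side" or "top"; returns a dict with "frame" (480x640x3 uint8, red, green, blue), "depth" (480x640 float32, m along the optical axis (not along the pixel's ray), 0 where there is no reading), "K" (3x3 intrinsics, pixels), "world_from_camera" (4x4, takes a point from camera to world coordinates). Camera axes: x right, y down, z forward; pixel columns grow to the right and rows downward; lengths in m; the calibration is good to about 2 mm. A picture is of the moment at which its call begins.
- r.hand_in(): hands the job in; it is judged then, once.
The state is a dict: "clock": time; "joints": joint angles; "qvel": joint speeds; "tau": joint torques, N m; "tcp_pos": TCP position; "orientation": TCP orientation; "contact_force": force on the tool from outside, world axes, zero at the start; "moment": the same for the moment, N m; "grip_width": finger opening in m; "gripper_force": force on a finger pad.
Only numpy, scipy, OpenCV 4.12 (cv2) and the standard library are available. Lean on these libraries where they do the work, as an engineer would, in place of code of your own. Each camera call takes 0.05 s, during which the arm holds its last target. There are 200 camera calls.

## Working session

There is one attempt and no reset: what is moved stays moved. The work goes in short steps, Python scripts to look and compute and a tool call to move; the robot and the scene stay as the last step left them, time stands still between calls to the robot, and variables do not carry over. Pictures are saved under pics/ and viewed, at most 14 in all, crops included, and the job is handed in when it is done.

Besides the shell and the picture viewer there is one more tool, called after ">>>" as name(argument=value, ...), one argument or row to a line, values as JSON. arm_command: Moves the arm, as the interface text tells. Its arguments: {"type":"object","properties":{"rows":{"type":"array"},"grip_force":{"type":"number"}},"required":["rows"]}

```bash
mkdir -p pics; cat > h.py <<'E'
import numpy as np, cv2
from bench import r
from scipy.spatial.transform import Rotation as R
def grab(n):
    f=r.grab_frame(n); d=f["depth"].astype(float); K=f["K"]; T=f["world_from_camera"]
    v,u=np.mgrid[:480,:640]
    P=np.stack([(u-K[0,2])/K[0,0]*d,(v-K[1,2])/K[1,1]*d,d],-1)@T[:3,:3].T+T[:3,3]
    P[d==0]=np.nan
    return f["frame"],P,f
def save(im,p): cv2.imwrite(p,im[:,:,::-1])
E
python3 - <<'E'
from h import *
o=r.get_obs(); print({k:np.round(v,3) for k,v in o.items()}); print(R.from_rotvec(o["orientation"]).as_matrix().round(3))
for n in("top","side"):
    im,P,f=grab(n); save(im,f"pics/{n}0.png"); np.savez(f"{n}0.npz",P=P,im=im); print(n,f["world_from_camera"].round(3),f["K"])
E
```

```text
{'clock': np.float64(0.0), 'joints': array([-1.259,  0.478,  0.022,  1.556, -0.012,  1.109, -0.083]), 'qvel': array([-0.001,  0.002, -0.   , -0.   , -0.   , -0.001,  0.001]), 'tau': array([ 0.0000e+00, -5.9646e+01,  1.6080e+00, -2.8120e+01,  1.2000e-02,
        9.0000e-03,  0.0000e+00]), 'tcp_pos': array([0.275, 0.616, 0.249]), 'orientation': array([-6.540e-01, -3.072e+00,  3.000e-03]), 'contact_force': array([-0.161, -0.084,  0.043]), 'moment': array([ 0.028,  0.018, -0.046]), 'gripper_force': np.float64(0.0), 'grip_width': np.float64(0.085)}
[[-0.913  0.408 -0.001]
 [ 0.408  0.913 -0.002]
 [-0.    -0.002 -1.   ]]
top [[-0.028 -0.994  0.11   0.44 ]
 [-0.999  0.031  0.024 -0.135]
 [-0.028 -0.11  -0.994  1.46 ]
 [ 0.     0.     0.     1.   ]] [[549.38326249   0.         318.24163069]
 [  0.         549.38326249 228.25562413]
 [  0.           0.           1.        ]]
side [[ 0.919 -0.271  0.286  0.243]
 [-0.393 -0.622  0.677 -0.956]
 [-0.005 -0.735 -0.678  0.953]
 [ 0.     0.     0.     1.   ]] [[539.86931076   0.         313.78546688]
 [  0.         539.86931076 231.40044468]
 [  0.           0.           1.        ]]
```

View pics/top0.png

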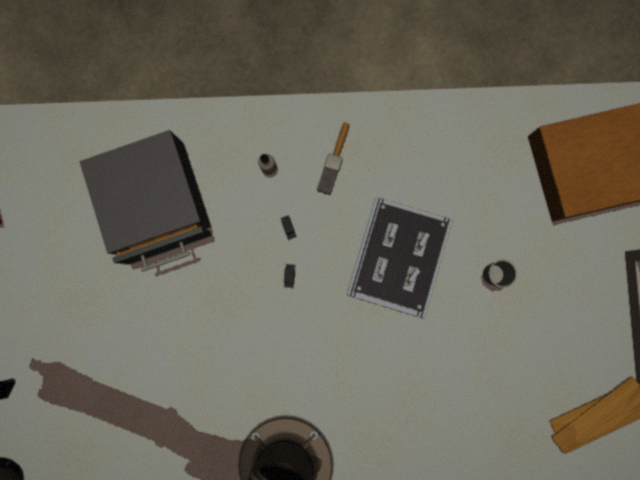

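View pics/side0.png

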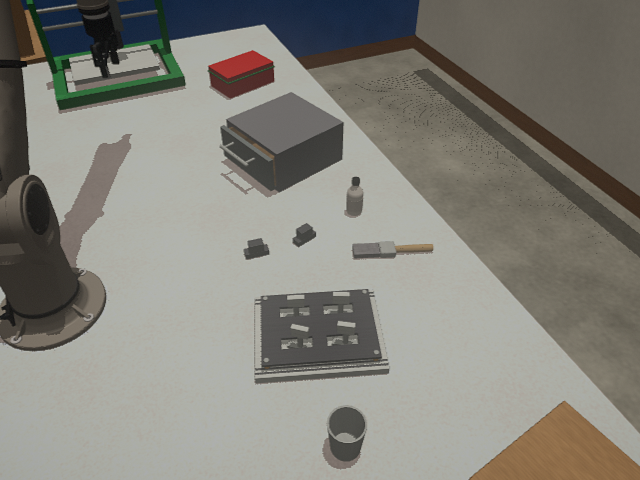

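```bash
python3 - <<'E'
from h import *
for n in("top","side"):
    D=np.load(n+"0.npz");P=D["P"]
    x,y,z=P[...,0],P[...,1],P[...,2]
    print(n)
    def comps(m,name,minA):
        c,l,s,ce=cv2.connectedComponentsWithStats(m.astype(np.uint8))
        for i in range(1,c):
            if s[i,4]<minA: continue
            q=P[l==i]; rect=cv2.minAreaRect((q[:,:2]*1000).astype(np.float32))
            e=np.linalg.svd((q-q.mean(0))[:,:2],full_matrices=False)[2][0]
            print(name,s[i,4],ce[i].round(),"mean",q.mean(0).round(4),"zmax",q[:,2].max().round(4),"rect",np.round(rect[0]),np.round(rect[1]),round(rect[2],1),"pca",round(np.degrees(np.arctan2(e[1],e[0])),1))
    ws=(x>0.3)&(x<0.85)&(y>-0.6)&(y<0.5)
    comps(ws&(z>.07)&(z<.1),"key?",8)
    comps(ws&(z>.11)&(z<.14),"cab",300)
    comps(ws&(z>.034)&(z<.046),"guard/blk",20)
    comps(ws&(z>.012)&(z<.2),"all",20)
im=np.load("top0.npz")["im"]; im2=np.load("side0.npz")["im"]
a=cv2.resize(im[190:325,340:460],None,fx=4,fy=4,interpolation=cv2.INTER_CUBIC)
b=cv2.resize(im2[280:385,245:395],(320*1,224),interpolation=cv2.INTER_CUBIC)
b=np.vstack([b,cv2.resize(im2[215:265,235:325],(320,178)),cv2.resize(im[200:300,260:320],(320,138)[:2])])
save(np.hstack([a,b[:540]]) if b.shape[0]==540 else a,"pics/crop0.png")
E
```

```text
top
key? 222 [190. 183.] mean [0.7195 0.2232 0.0851] zmax 0.0998 rect [728. 225.] [250.  17.] 14.1 pca -163.2
key? 123 [267. 163.] mean [0.766  0.0273 0.0791] zmax 0.0976 rect [769.  29.] [36. 40.] 19.9 pca -66.2
key? 78 [393. 231.] mean [ 0.5799 -0.2881  0.0872] zmax 0.0942 rect [ 580. -289.] [12. 36.] 65.0 pca 155.1
key? 459 [165. 254.] mean [0.5386 0.2866 0.0914] zmax 0.0999 rect [537. 287.] [ 50. 232.] 20.7 pca 108.7
key? 80 [424. 240.] mean [ 0.5558 -0.3634  0.0862] zmax 0.0937 rect [ 556. -364.] [13. 35.] 58.3 pca 147.6
key? 13 [122. 250.] mean [0.5516 0.3987 0.0833] zmax 0.0993 rect [551. 399.] [10.  3.] 13.1 pca -163.9
key? 76 [382. 268.] mean [ 0.489  -0.2577  0.0869] zmax 0.0934 rect [ 489. -258.] [12. 36.] 70.4 pca 160.2
key? 217 [504. 273.] mean [ 0.4659 -0.5569  0.0821] zmax 0.0913 rect [ 466. -554.] [68. 67.] 87.6 pca -85.9
key? 83 [414. 275.] mean [ 0.4675 -0.3344  0.0863] zmax 0.0948 rect [ 468. -335.] [13. 36.] 52.2 pca 141.8
cab 10224 [141. 195.] mean [0.6846 0.3353 0.1294] zmax 0.14 rect [683. 336.] [274. 242.] 17.9 pca -162.3
guard/blk 5262 [401. 257.] mean [ 0.51
[... 3382 characters left out ...]
 ] zmax 0.1353 rect [667. 326.] [318. 254.] 17.1 pca 172.4
all 481 [354. 196.] mean [0.7693 0.0162 0.0601] zmax 0.1111 rect [771.  20.] [37. 44.] 57.7 pca 151.3
all 250 [303. 233.] mean [ 0.6063 -0.0273  0.0284] zmax 0.0424 rect [609. -24.] [63. 27.] 16.1 pca -170.8
all 279 [255. 247.] mean [ 0.4795 -0.027   0.0275] zmax 0.0423 rect [480. -23.] [31. 60.] 79.8 pca 171.4
all 638 [380. 248.] mean [ 0.7626 -0.1438  0.0169] zmax 0.0233 rect [ 775. -147.] [ 47. 161.] 71.8 pca 159.2
all 10539 [318. 335.] mean [ 0.5128 -0.3329  0.0362] zmax 0.0915 rect [ 521. -314.] [213. 270.] 71.2 pca 160.5
all 1527 [346. 430.] mean [ 0.4703 -0.5555  0.0562] zmax 0.0884 rect [ 470. -558.] [70. 67.] 65.8 pca -119.3
```

View pics/crop0.png

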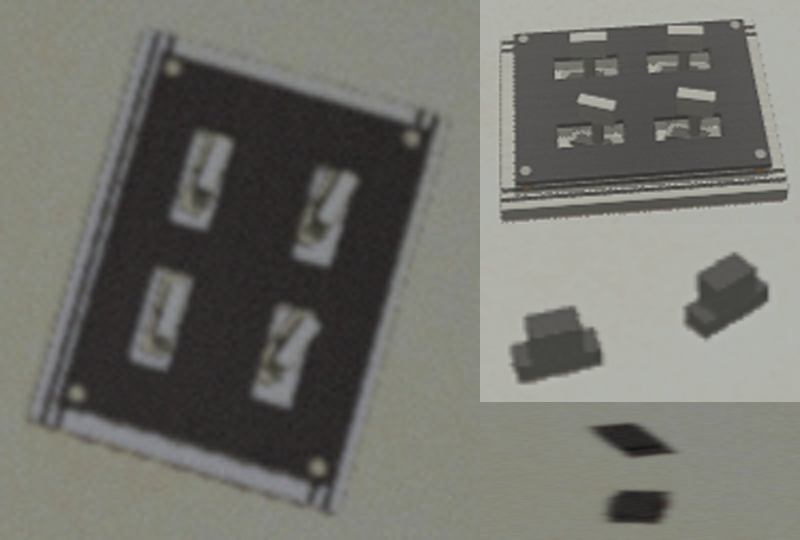

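```bash
python3 - <<'E'
from h import *
P=np.load("top0.npz")["P"];im=np.load("top0.npz")["im"]
a=np.radians(-18.5); c=np.array([.519,-.3105]); u=np.array([np.cos(a),np.sin(a)]); v=np.array([-u[1],u[0]])
Q=P[...,:2]-c; X=Q@u*1000; Y=Q@v*1000; Z=P[...,2]*1000
for sx in(-47,47):
  for sy in(-41,41):
    print("slot",sx,sy,c+u*sx/1000+v*sy/1000)
    m=(abs(X-sx)<34)&(abs(Y-sy)<20)
    G={}
    for x,y,z in zip(X[m]-sx,Y[m]-sy,Z[m]): G.setdefault((round(x/4),round(y/4)),[]).append(z)
    for j in range(5,-6,-1): print(" ".join("%3d"%np.median(G[i,j]) if (i,j) in G else "  ." for i in range(-8,9)))
E
```

```text
slot -47 -41 [ 0.4614193  -0.33446795]
 42  38  44  37  33  41  38  40  43  39  37  37  37  42   .  42   .
 38  41  36  41  40  33  38  37  43  40  39  41  39  42  37  42  35
 38  30   .  31  28  28  71  24  34  24  30   .  30   .  38  39  42
 29  18  17  25  28  30  80  55  71  75  27  23  20  19  20  22  27
 32  20  22  26  28  39  90  84  86  89  84  72  77  28  22  15  37
 21  22  21  22  24  56  88  90  88  87  88  88  86  85  72  30  35
 22  22  22  20  22  21   .   .  85  85  90  88  91  88  27  26  34
 18  22  19  21  19  17  20   .   .   .   .  84  84  89  85   .  35
 37  22  22  19  36  23  21  24  38  23  37   .   .  83   .  31  40
 37  39  38  40  36  41  35  37  43  37  41  40  39  41   .  39  41
 38  38  41   .  42  36  36  36  37  39  39   .  39  36  38  33  40
slot -47 41 [ 0.48743828 -0.25670541]
 42  36  43  38  44  39  40  41  42  39  35  47  40   .  39   .  39
 38  39  33  40  39  44  40  40  40  39  41  42  42  38  41  39  39
 40  14  19  20  21  33  18  28  18  21  35  19  40  17  25  23  41
 17  20  24  22  24  28  19  25  19  25  19  27  16  25  19  25  29
 37
[... 1343 characters left out ...]
  38  42  36   .  42
 42  39  40  37  41  42  40  38  38  41  37  40  39  40  38  40  42
 38  22  20  21  23  36  20  41  20  19  22  30  39  16  26  20  35
  .  18  22  20  27  29  34  23  26  21  18  20  20  21  20  24  18
 41  19  17  25  29  53  91  86  81  72  87  31  49  53  30  26  34
 18  17  20  27  26  72  88  88  89  89  89  89  86  87  28  26  29
 37  24  20  27  27  28  89  85  88  86  89  88  90  88  88   .  37
 32  16  19  17  23  24  17   .  92   .  82  86  87  87   .   .  32
 42  19  28  16  21  24  29  21  16  30  20  32  28  28  40  23  41
 42  41  40  40  39  39  40  41  39  39  38  42  42  37  40  39  46
 39  37  38  42  36  41  37  37   .  39   .  41  35  44  40  43  39
```

```bash
cat >> h.py <<'E'
def frm(a,c):
    a=np.radians(a); u=np.array([np.cos(a),np.sin(a)]); return np.array(c),u,np.array([-u[1],u[0]])
def to(yaw,x,y,z,cur=None):
    """print tool-frame shift & turn so that tool y (mod pi) points along world yaw (deg)"""
    o=r.get_obs(); M=R.from_rotvec(o["orientation"]).as_matrix(); p=o["tcp_pos"]
    d=M.T@(np.array([x,y,z])-p)
    cy=np.degrees(np.arctan2(M[1,1],M[0,1])); t=(yaw-cy+90)%180-90
    print("clock",o["clock"].round(2),"tcp",p.round(4),"ycur",round(cy,2),"j7",o["joints"][6].round(2),"F",o["contact_force"].round(1),"w",o["grip_width"].round(4),"tilt",M[:,2].round(3))
    print("SHIFT(now axes) mm",(d*1000).round(1),"turn az",round(-t,1))
    return d,-t
E
python3 - <<'E'
from h import *
for n in("top","side"):
    P=np.load(n+"0.npz")["P"]; 
    c,u,v=frm(17.7,(.683,.336)); Q=P[...,:2]-c; X=Q@u*1000;Y=Q@v*1000;Z=P[...,2]*1000
    m=(abs(X)<220)&(abs(Y)<130)&(Z>124)&(Z<137)
    q=P[m]; print(n,"top X",np.percentile(X[m],[.5,99.5]).round(1),"Y",np.percentile(Y[m],[.5,99.5]).round(1),"z",np.median(Z[m]), "rect",cv2.minAreaRect((q[:,:2]*1000).astype(np.float32)))
    for lo,hi in((110,122),(85,104)):
        m=(X<-110)&(X>-200)&(abs(Y)<130)&(Z>lo)&(Z<hi)
        h,e=np.histogram(X[m],bins=np.arange(-200,-108,4)); print(lo,[(int(a),int(k)) for a,k in zip(e,h) if k])
        mm=m&(X<-150); 
        if mm.any():
            q=P[mm]; l=np.polyfit(Y[mm],X[mm],1); print("handle X,Y,Z",X[mm].mean(),np.percentile(Y[mm],[2,98]),np.percentile(Z[mm],[5,50,95]),"slope deg",np.degrees(np.arctan(l[0])),"world",c+u*X[mm].mean()/1000+v*Y[mm].mean()/1000)
E
```

```text
top top X [-109.8  133.9] Y [-119.3  119.5] z 130.47197358858108 rect ((684.0771484375, 336.9210205078125), (270.742919921875, 242.34622192382812), 17.70806121826172)
110 [(-140, 14), (-136, 169), (-132, 144), (-128, 133), (-124, 109), (-120, 38), (-116, 8)]
85 [(-180, 10), (-176, 92), (-172, 76), (-168, 45), (-164, 11), (-160, 13), (-156, 9), (-152, 10), (-148, 11), (-144, 9), (-140, 47), (-136, 94), (-132, 2), (-128, 1), (-124, 1), (-120, 9), (-116, 6)]
handle X,Y,Z -169.12063830086964 [-60.98553776  59.98557499] [ 91.67959343  97.1012313  101.84500597] slope deg 0.29464792367631043 world [0.52179862 0.28485329]
side top X [-109.4  136.2] Y [-124.7  116.5] z 127.94785508378126 rect ((697.919921875, 337.14837646484375), (251.97618103027344, 247.19752502441406), 18.087444305419922)
110 [(-140, 6), (-136, 91), (-132, 67), (-128, 74), (-124, 65), (-120, 9)]
85 [(-180, 2), (-176, 55), (-172, 49), (-168, 26), (-164, 11), (-160, 5), (-156, 9), (-152, 6), (-148, 10), (-144, 7), (-140, 20), (-136, 198), (-132, 44), (-128, 6), (-124, 5), (-120, 2)]
handle X,Y,Z -168.69412067020815 [-66.18048381  54.83932126] [88.46347581 93.10911694 97.32473128] slope deg -0.2052224269909291 world [0.52465157 0.27731669]
```

```bash
python3 - <<'E'
from h import *
to(17.7,.5202,.282,.22)
E
```

```text
Traceback (most recent call last):
  File "h.py", line 18, in to
    print("clock",o["clock"].round(2),"tcp",p.round(4),"ycur",round(cy,2),"j7",o["joints"][6].round(2),"F",o["contact_force"].round(1),"w",o["grip_width"].round(4),"tilt",M[:,2].round(3))
                  ^^^^^^^^^^^^^^^^
AttributeError: 'float' object has no attribute 'round'
```

```bash
sed -i 's/o\["clock"\].round(2)/round(float(o["clock"]),2)/; s/o\["joints"\]\[6\].round(2)/round(float(o["joints"][6]),2)/; s/o\["grip_width"\].round(4)/round(float(o["grip_width"]),4)/' h.py; python3 - <<'E'
from h import *
to(17.7,.5202,.282,.22)
E
```

```text
clock 0.1 tcp [0.2749 0.616  0.2494] ycur 65.95 j7 -0.08 F [ 1.1 -0.9 -0.2] w 0.0856 tilt [-0.001 -0.002 -1.   ]
SHIFT(now axes) mm [-360.1 -205.    29.8] turn az 48.3
```

>>> arm_command(
  rows=[
    {"x": -0.036,"y": -0.0205},
    {"x": -0.036,"y": -0.0205},
    {"x": -0.036,"y": -0.0205},
    {"x": -0.036,"y": -0.0205},
    {"x": -0.036,"y": -0.0205},
    {"x": -0.036,"y": -0.0205},
    {"x": -0.036,"y": -0.0205},
    {"x": -0.036,"y": -0.0205},
    {"x": -0.036,"y": -0.0205},
    {"x": -0.036,"y": -0.0205,"z": 0.02},
  ],
)

```text
validation failed for argument at $.ro...
```

>>> arm_command(
  rows=[
    {"az": 6.9,"fingers": -0.4},
    {"az": 6.9},
    {"az": 6.9},
    {"az": 6.9},
    {"az": 6.9},
    {"az": 6.9},
    {"az": 6.9},
    {},
    {},
  ],
)

```text
validation failed for argument at $.ro...
```

```bash
python3 - <<'E'
from h import *
to(17.7,.5202,.282,.095)
E
```

```text
clock 0.1 tcp [0.2749 0.616  0.2494] ycur 65.95 j7 -0.08 F [ 1.1 -0.9 -0.2] w 0.0856 tilt [-0.001 -0.002 -1.   ]
SHIFT(now axes) mm [-360.1 -204.8  154.8] turn az 48.3
```

>>> arm_command(
  rows=[
    {"fingers": -0.4,"x": -0.036,"y": -0.0205,"z": 0,"ax": 0,"ay": 0,"az": 0},
    {"fingers": -0.4,"x": -0.036,"y": -0.0205,"z": 0,"ax": 0,"ay": 0,"az": 0},
    {"fingers": -0.4,"x": -0.036,"y": -0.0205,"z": 0,"ax": 0,"ay": 0,"az": 0},
    {"fingers": -0.4,"x": -0.036,"y": -0.0205,"z": 0,"ax": 0,"ay": 0,"az": 0},
    {"fingers": -0.4,"x": -0.036,"y": -0.0205,"z": 0,"ax": 0,"ay": 0,"az": 0},
    {"fingers": -0.4,"x": -0.036,"y": -0.0205,"z": 0,"ax": 0,"ay": 0,"az": 0},
    {"fingers": -0.4,"x": -0.036,"y": -0.0205,"z": 0,"ax": 0,"ay": 0,"az": 0},
    {"fingers": -0.4,"x": -0.036,"y": -0.0205,"z": 0,"ax": 0,"ay": 0,"az": 0},
    {"fingers": -0.4,"x": -0.036,"y": -0.0205,"z": 0,"ax": 0,"ay": 0,"az": 0},
    {"fingers": -0.4,"x": -0.036,"y": -0.0205,"z": 0.02,"ax": 0,"ay": 0,"az": 0},
  ],
)

```text
clock: 0.93
tcp_pos: [0.521, 0.284, 0.2351]
orientation: [0.656, 3.068, 0.006]
contact_force: [1.6, 1.1, 0.3]
grip_width: 0.0257
gripper_force: 0.0
```

>>> arm_command(
  rows=[
    {"fingers": -0.4,"x": 0,"y": 0,"z": 0,"ax": 0,"ay": 0,"az": 6.9},
    {"fingers": -0.4,"x": 0,"y": 0,"z": 0,"ax": 0,"ay": 0,"az": 6.9},
    {"fingers": -0.4,"x": 0,"y": 0,"z": 0,"ax": 0,"ay": 0,"az": 6.9},
    {"fingers": -0.4,"x": 0,"y": 0,"z": 0,"ax": 0,"ay": 0,"az": 6.9},
    {"fingers": -0.4,"x": 0,"y": 0,"z": 0,"ax": 0,"ay": 0,"az": 6.9},
    {"fingers": -0.4,"x": 0,"y": 0,"z": 0,"ax": 0,"ay": 0,"az": 6.9},
    {"fingers": -0.4,"x": 0,"y": 0,"z": 0,"ax": 0,"ay": 0,"az": 6.9},
    {"fingers": -0.4,"x": 0,"y": 0,"z": 0,"ax": 0,"ay": 0,"az": 0},
  ],
)

```text
clock: 1.6
tcp_pos: [0.5176, 0.2856, 0.2318]
orientation: [-1.859, -2.532, 0.001]
contact_force: [0.2, -0.3, 0.3]
grip_width: 0.0257
gripper_force: 0.0
```

```bash
python3 - <<'E'
from h import *
to(17.7,.5202,.282,.095)
E
```

```text
clock 1.6 tcp [0.5176 0.2856 0.2318] ycur 17.42 j7 -0.18 F [ 0.2 -0.3  0.3] w 0.0257 tilt [-0.001 -0.001 -1.   ]
SHIFT(now axes) mm [ -4.1   1.5 136.8] turn az -0.3
```

>>> arm_command(
  rows=[
    {"fingers": -0.4,"x": -0.004,"y": 0.0015,"z": 0.027,"ax": 0,"ay": 0,"az": 0},
    {"fingers": -0.4,"x": 0,"y": 0,"z": 0.027,"ax": 0,"ay": 0,"az": 0},
    {"fingers": -0.4,"x": 0,"y": 0,"z": 0.027,"ax": 0,"ay": 0,"az": 0},
    {"fingers": -0.4,"x": 0,"y": 0,"z": 0.027,"ax": 0,"ay": 0,"az": 0},
    {"fingers": -0.4,"x": 0,"y": 0,"z": 0.027,"ax": 0,"ay": 0,"az": 0},
    {"fingers": -1,"x": 0,"y": 0,"z": 0,"ax": 0,"ay": 0,"az": 0},
    {"fingers": -1,"x": 0,"y": 0,"z": 0,"ax": 0,"ay": 0,"az": 0},
    {"fingers": -1,"x": 0,"y": 0,"z": 0,"ax": 0,"ay": 0,"az": 0},
    {"fingers": -1,"x": 0,"y": 0,"z": 0,"ax": 0,"ay": 0,"az": 0},
  ],
  grip_force=50,
)

```text
clock: 2.35
tcp_pos: [0.5176, 0.2809, 0.0949]
orientation: [-1.85, -2.536, 0.01]
contact_force: [0.7, 0.2, -28.5]
grip_width: 0.0092
gripper_force: 48.3
```

>>> arm_command(
  rows=[
    {"fingers": -1,"x": 0,"y": -0.008,"z": 0,"ax": 0,"ay": 0,"az": 0},
    {"fingers": -1,"x": 0,"y": -0.015,"z": 0.001,"ax": 0,"ay": 0,"az": 0},
    {"fingers": -1,"x": 0,"y": -0.018,"z": 0,"ax": 0,"ay": 0,"az": 0},
    {"fingers": -1,"x": 0,"y": -0.02,"z": 0,"ax": 0,"ay": 0,"az": 0},
    {"fingers": -1,"x": 0,"y": -0.02,"z": 0,"ax": 0,"ay": 0,"az": 0},
    {"fingers": -1,"x": 0,"y": -0.02,"z": 0,"ax": 0,"ay": 0,"az": 0},
    {"fingers": -1,"x": 0,"y": -0.02,"z": 0,"ax": 0,"ay": 0,"az": 0},
    {"fingers": -1,"x": 0,"y": -0.018,"z": 0,"ax": 0,"ay": 0,"az": 0},
    {"fingers": -1,"x": 0,"y": -0.013,"z": 0,"ax": 0,"ay": 0,"az": 0},
    {"fingers": -1,"x": 0,"y": -0.005,"z": 0,"ax": 0,"ay": 0,"az": 0},
  ],
)

```text
clock: 3.18
tcp_pos: [0.3663, 0.2326, 0.0949]
orientation: [-1.849, -2.536, 0.01]
contact_force: [0.5, 3.2, -37.5]
grip_width: 0.0091
gripper_force: 48.4
```

```bash
python3 - <<'E'
from h import *
to(17.7,.5202,.282,.095)
im,P,f=grab("top"); save(im,"pics/top1.png"); c,u,v=frm(17.7,(.683,.336)); Q=P[...,:2]-c; X=Q@u*1000;Y=Q@v*1000;Z=P[...,2]*1000
m=(X<-140)&(X>-420)&(abs(Y)<118)&(Z>108)&(Z<124); h,e=np.histogram(X[m],bins=np.arange(-420,-138,6)); print([(int(a),int(k)) for a,k in zip(e,h) if k])
E
```

```text
clock 3.18 tcp [0.3663 0.2326 0.0949] ycur 17.81 j7 -0.23 F [  0.5   3.2 -37.5] w 0.0091 tilt [-0.006 -0.004 -1.   ]
SHIFT(now axes) mm [ -0.  161.7  -1.2] turn az 0.1
[(-372, 1), (-366, 1), (-360, 1), (-354, 2), (-348, 2), (-324, 1), (-318, 1), (-306, 5), (-300, 114), (-294, 108), (-288, 86), (-282, 32), (-276, 4), (-270, 6), (-264, 8), (-258, 9), (-252, 9), (-246, 6), (-240, 5), (-234, 11), (-228, 5), (-222, 7), (-216, 7), (-210, 10), (-204, 10), (-198, 10), (-192, 8), (-186, 9), (-180, 5), (-174, 6), (-168, 11), (-162, 6), (-156, 3), (-150, 8)]
```

View pics/top1.png

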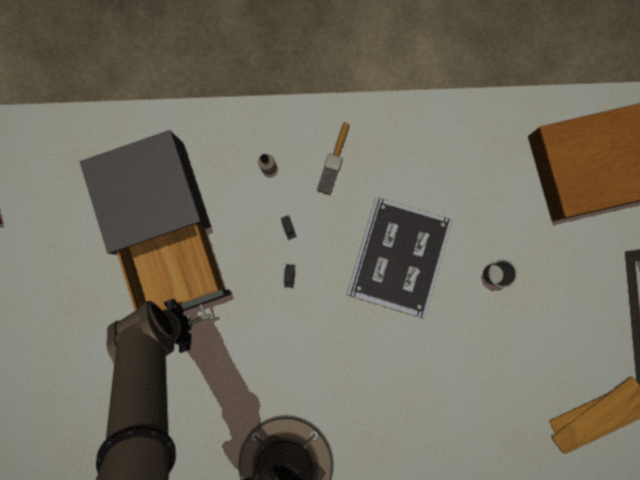

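>>> arm_command(
  rows=[
    {"fingers": -0.35,"x": 0,"y": 0,"z": 0,"ax": 0,"ay": 0,"az": 0},
    {"fingers": -0.35,"x": 0,"y": 0,"z": 0,"ax": 0,"ay": 0,"az": 0},
    {"fingers": -0.35,"x": 0,"y": 0,"z": -0.02,"ax": 0,"ay": 0,"az": 0},
    {"fingers": -0.35,"x": 0,"y": 0,"z": -0.035,"ax": 0,"ay": 0,"az": 0},
    {"fingers": -0.35,"x": 0,"y": 0,"z": -0.035,"ax": 0,"ay": 0,"az": 0},
    {"fingers": 0,"x": 0,"y": 0,"z": -0.035,"ax": 0,"ay": 0,"az": 0},
    {"fingers": 0.2,"x": 0,"y": 0.035,"z": 0,"ax": 0,"ay": 0,"az": 0},
    {"fingers": 0.2,"x": 0,"y": 0.035,"z": 0,"ax": 0,"ay": 0,"az": 0},
    {"fingers": 0.2,"x": 0,"y": 0.035,"z": 0,"ax": 0,"ay": 0,"az": 0},
    {"fingers": 0.2,"x": 0,"y": 0.035,"z": 0,"ax": 0,"ay": 0,"az": 0},
  ],
)

```text
clock: 4.07
tcp_pos: [0.5076, 0.2783, 0.2245]
orientation: [1.853, 2.535, 0.009]
contact_force: [-0.2, 1.2, 0.2]
grip_width: 0.051
gripper_force: 0.0
```

>>> arm_command(
  rows=[
    {"fingers": 0.2,"x": 0,"y": 0,"z": 0,"ax": 0,"ay": 0,"az": -7},
    {"fingers": 0.2,"x": 0,"y": 0,"z": 0,"ax": 0,"ay": 0,"az": -7},
    {"fingers": 0.2,"x": 0,"y": 0,"z": 0,"ax": 0,"ay": 0,"az": -7},
    {"fingers": 0.2,"x": 0,"y": 0,"z": 0,"ax": 0,"ay": 0,"az": -7},
    {"fingers": 0.2,"x": 0,"y": 0,"z": 0,"ax": 0,"ay": 0,"az": -7},
    {"fingers": 0.2,"x": 0,"y": 0,"z": 0,"ax": 0,"ay": 0,"az": -7},
    {"fingers": 0.2,"x": 0,"y": 0,"z": 0,"ax": 0,"ay": 0,"az": -7},
    {"fingers": 0.2,"x": 0,"y": 0,"z": 0,"ax": 0,"ay": 0,"az": -7},
    {"fingers": 0.2,"x": 0,"y": 0,"z": 0,"ax": 0,"ay": 0,"az": -7},
    {"fingers": 0.2,"x": 0,"y": 0,"z": 0,"ax": 0,"ay": 0,"az": -7},
  ],
)

```text
clock: 4.9
tcp_pos: [0.5062, 0.2774, 0.2238]
orientation: [0.056, 3.137, 0.004]
contact_force: [-0.4, 0.7, -0.7]
grip_width: 0.0514
gripper_force: 0.0
```

>>> arm_command(
  rows=[
    {"fingers": 0.2,"x": 0,"y": 0,"z": 0,"ax": 0,"ay": 0,"az": -7},
    {"fingers": 0.2,"x": 0,"y": 0,"z": 0,"ax": 0,"ay": 0,"az": -7},
    {"fingers": 0.2,"x": 0,"y": 0,"z": 0,"ax": 0,"ay": 0,"az": -5.7},
    {"fingers": 0.2,"x": 0,"y": 0,"z": 0,"ax": 0,"ay": 0,"az": 0},
  ],
)

```text
clock: 5.23
tcp_pos: [0.5062, 0.2773, 0.2236]
orientation: [-0.477, 3.101, 0.003]
contact_force: [0.8, 0.3, -0.1]
grip_width: 0.0515
gripper_force: 0.0
```

```bash
cat >> h.py <<'E'
def blocks():
    for n in("top","side"):
        im,P,f=grab(n); x,y,z=P[...,0],P[...,1],P[...,2]
        m=(x>.35)&(x<.72)&(y>-.14)&(y<.12)&(z>.032)&(z<.048)
        c,l,s,ce=cv2.connectedComponentsWithStats(m.astype(np.uint8))
        for i in range(1,c):
            if s[i,4]<60: continue
            q=P[l==i]; rc=cv2.minAreaRect((q[:,:2]*1000).astype(np.float32)); 
            mm=(np.hypot(x-q[:,0].mean(),y-q[:,1].mean())<.045)&(z>.012)&(z<.048); w=P[mm]
            e=np.linalg.svd((w-w.mean(0))[:,:2],full_matrices=False)[2][0]
            print(n,s[i,4],q.mean(0).round(4),np.round(rc[0]),np.round(rc[1]),"xdir",round(np.degrees(np.arctan2(e[1],e[0]))%180,1))
E
python3 - <<'E'
from h import *
blocks()
to(107.5,.607,-.0215,.16)
E
```

```text
top 129 [ 0.6062 -0.0193  0.0402] [607. -19.] [37. 24.] xdir 18.0
top 130 [ 0.4773 -0.0196  0.04  ] [477. -19.] [24. 34.] xdir 174.5
side 114 [ 0.6083 -0.0241  0.0379] [610. -22.] [39. 29.] xdir 10.4
side 131 [ 0.4802 -0.025   0.0379] [480. -24.] [27. 36.] xdir 172.3
clock 5.33 tcp [0.5057 0.2772 0.2229] ycur 107.13 j7 1.28 F [ 0.5 -0.2 -0.6] w 0.0512 tilt [ 0.003  0.002 -1.   ]
SHIFT(now axes) mm [  -8.7 -315.3   62.7] turn az -0.4
```

>>> arm_command(
  rows=[
    {"fingers": 0.2,"x": -0.009,"y": -0.0315,"z": 0,"ax": 0,"ay": 0,"az": 0},
    {"fingers": 0.2,"x": 0,"y": -0.0315,"z": 0,"ax": 0,"ay": 0,"az": 0},
    {"fingers": 0.2,"x": 0,"y": -0.0315,"z": 0,"ax": 0,"ay": 0,"az": 0},
    {"fingers": 0.2,"x": 0,"y": -0.0315,"z": 0,"ax": 0,"ay": 0,"az": 0},
    {"fingers": 0.2,"x": 0,"y": -0.0315,"z": 0,"ax": 0,"ay": 0,"az": 0},
    {"fingers": 0.2,"x": 0,"y": -0.0315,"z": 0,"ax": 0,"ay": 0,"az": 0},
    {"fingers": 0.2,"x": 0,"y": -0.0315,"z": 0,"ax": 0,"ay": 0,"az": 0},
    {"fingers": 0.2,"x": 0,"y": -0.0315,"z": 0.02,"ax": 0,"ay": 0,"az": 0},
    {"fingers": 0.2,"x": 0,"y": -0.0315,"z": 0.02,"ax": 0,"ay": 0,"az": 0},
    {"fingers": 0.2,"x": 0,"y": -0.0315,"z": 0.02,"ax": 0,"ay": 0,"az": -0.4},
  ],
)

```text
clock: 6.17
tcp_pos: [0.6083, -0.0224, 0.1618]
orientation: [-0.48, 3.102, -0.001]
contact_force: [0.2, 0.2, 0.2]
grip_width: 0.0508
gripper_force: 0.0
```

```bash
python3 - <<'E'
from h import *
to(107.7,.6075,-.0215,.033)
E
```

```text
clock 6.17 tcp [ 0.6083 -0.0224  0.1618] ycur 107.58 j7 1.89 F [0.2 0.2 0.2] w 0.0508 tilt [ 0.003 -0.    -1.   ]
SHIFT(now axes) mm [  0.8   1.2 128.8] turn az -0.1
```

Then close, lift and look at the shift to the drawer spot (x=+40, y=+58).

>>> arm_command(
  rows=[
    {"fingers": 0.2,"x": 0.001,"y": 0.001,"z": 0.03,"ax": 0,"ay": 0,"az": 0},
    {"fingers": 0.2,"x": 0,"y": 0,"z": 0.03,"ax": 0,"ay": 0,"az": 0},
    {"fingers": 0.2,"x": 0,"y": 0,"z": 0.03,"ax": 0,"ay": 0,"az": 0},
    {"fingers": 0.2,"x": 0,"y": 0,"z": 0.025,"ax": 0,"ay": 0,"az": 0},
    {"fingers": 0.2,"x": 0,"y": 0,"z": 0.014,"ax": 0,"ay": 0,"az": 0},
    {"fingers": -0.8,"x": 0,"y": 0,"z": 0,"ax": 0,"ay": 0,"az": 0},
    {"fingers": -0.8,"x": 0,"y": 0,"z": 0,"ax": 0,"ay": 0,"az": 0},
    {"fingers": -0.8,"x": 0,"y": 0,"z": 0,"ax": 0,"ay": 0,"az": 0},
    {"fingers": -0.8,"x": 0,"y": 0,"z": 0,"ax": 0,"ay": 0,"az": 0},
    {"fingers": -0.8,"x": 0,"y": 0,"z": 0,"ax": 0,"ay": 0,"az": 0},
  ],
  grip_force=60,
)

```text
clock: 7.0
tcp_pos: [0.6067, -0.0202, 0.0337]
orientation: [-0.484, 3.101, -0.0]
contact_force: [-0.1, 0.2, -1.0]
grip_width: 0.0229
gripper_force: 61.3
```

>>> arm_command(
  rows=[
    {"fingers": -0.8,"x": 0,"y": 0,"z": -0.015,"ax": 0,"ay": 0,"az": 0},
    {"fingers": -0.8,"x": 0,"y": 0,"z": -0.03,"ax": 0,"ay": 0,"az": 0},
    {"fingers": -0.8,"x": 0,"y": 0,"z": -0.03,"ax": 0,"ay": 0,"az": 0},
    {"fingers": -0.8,"x": 0,"y": 0,"z": -0.03,"ax": 0,"ay": 0,"az": 0},
    {"fingers": -0.8,"x": 0,"y": 0,"z": -0.03,"ax": 0,"ay": 0,"az": 0},
    {"fingers": -0.8,"x": 0,"y": 0,"z": -0.02,"ax": 0,"ay": 0,"az": 0},
  ],
)

```text
clock: 7.5
tcp_pos: [0.6068, -0.0204, 0.1913]
orientation: [-0.483, 3.099, -0.0]
contact_force: [0.1, -0.9, -1.1]
grip_width: 0.023
gripper_force: 61.4
```

```bash
cat >> h.py <<'E'
def dr(x,y):
    c,u,v=frm(17.7,(.4686,.2676)); return c+u*x/1000+v*y/1000
E
python3 - <<'E'
from h import *
to(107.7,*dr(40,58),.061)
E
```

```text
clock 7.5 tcp [ 0.6068 -0.0204  0.1913] ycur 107.72 j7 1.88 F [ 0.1 -0.9 -1.1] w 0.023 tilt [ 0.005  0.    -1.   ]
SHIFT(now axes) mm [  4.6 374.5 129.9] turn az 0.0
```

>>> arm_command(
  rows=[
    {"fingers": -0.8,"x": 0.0045,"y": 0.03,"z": 0,"ax": 0,"ay": 0,"az": 0},
    {"fingers": -0.8,"x": 0,"y": 0.0385,"z": 0,"ax": 0,"ay": 0,"az": 0},
    {"fingers": -0.8,"x": 0,"y": 0.0385,"z": 0,"ax": 0,"ay": 0,"az": 0},
    {"fingers": -0.8,"x": 0,"y": 0.0385,"z": 0,"ax": 0,"ay": 0,"az": 0},
    {"fingers": -0.8,"x": 0,"y": 0.0385,"z": 0,"ax": 0,"ay": 0,"az": 0},
    {"fingers": -0.8,"x": 0,"y": 0.0385,"z": 0,"ax": 0,"ay": 0,"az": 0},
    {"fingers": -0.8,"x": 0,"y": 0.0385,"z": 0,"ax": 0,"ay": 0,"az": 0},
    {"fingers": -0.8,"x": 0,"y": 0.0385,"z": 0,"ax": 0,"ay": 0,"az": 0},
    {"fingers": -0.8,"x": 0,"y": 0.0385,"z": 0,"ax": 0,"ay": 0,"az": 0},
    {"fingers": -0.8,"x": 0,"y": 0.036,"z": 0,"ax": 0,"ay": 0,"az": 0},
  ],
)

```text
clock: 8.33
tcp_pos: [0.4864, 0.3369, 0.1883]
orientation: [-0.485, 3.103, 0.002]
contact_force: [0.5, 0.7, -0.5]
grip_width: 0.0228
gripper_force: 61.4
```

>>> arm_command(
  rows=[
    {"fingers": -0.8,"x": 0,"y": 0,"z": 0,"ax": 0,"ay": 0,"az": 0},
    {"fingers": -0.8,"x": 0,"y": 0,"z": 0.02,"ax": 0,"ay": 0,"az": 0},
  ],
)

```text
clock: 8.5
tcp_pos: [0.4879, 0.3397, 0.1712]
orientation: [-0.492, 3.096, 0.009]
contact_force: [1.1, 0.6, -0.2]
grip_width: 0.0231
gripper_force: 61.4
```

```bash
python3 - <<'E'
from h import *
to(107.7,*dr(40,58),.061)
E
```

```text
clock 8.5 tcp [0.4879 0.3397 0.1712] ycur 108.06 j7 1.19 F [ 1.1  0.6 -0.2] w 0.0231 tilt [ 0.006  0.007 -1.   ]
SHIFT(now axes) mm [  1.2  -5.3 110.2] turn az 0.4
```

>>> arm_command(
  rows=[
    {"fingers": -0.8,"x": 0.001,"y": -0.005,"z": 0.02,"ax": 0,"ay": 0,"az": 0},
    {"fingers": -0.8,"x": 0,"y": 0,"z": 0.03,"ax": 0,"ay": 0,"az": 0},
    {"fingers": -0.8,"x": 0,"y": 0,"z": 0.03,"ax": 0,"ay": 0,"az": 0},
    {"fingers": -0.8,"x": 0,"y": 0,"z": 0.02,"ax": 0,"ay": 0,"az": 0},
    {"fingers": -0.8,"x": 0,"y": 0,"z": 0.009,"ax": 0,"ay": 0,"az": 0},
    {"fingers": -0.8,"x": 0,"y": 0,"z": 0,"ax": 0,"ay": 0,"az": 0},
    {"fingers": -0.25,"x": 0,"y": 0,"z": 0,"ax": 0,"ay": 0,"az": 0},
    {"fingers": -0.25,"x": 0,"y": 0,"z": 0,"ax": 0,"ay": 0,"az": 0},
    {"fingers": -0.25,"x": 0,"y": 0,"z": 0,"ax": 0,"ay": 0,"az": 0},
  ],
)

```text
clock: 9.25
tcp_pos: [0.4926, 0.3199, 0.0595]
orientation: [-0.47, 3.104, -0.015]
contact_force: [7.0, -22.6, 9.9]
grip_width: 0.0319
gripper_force: 0.0
```

>>> arm_command(
  rows=[
    {"fingers": -0.25,"x": 0,"y": 0,"z": -0.03,"ax": 0,"ay": 0,"az": 0},
    {"fingers": -0.25,"x": 0,"y": 0,"z": -0.035,"ax": 0,"ay": 0,"az": 0},
    {"fingers": -0.25,"x": 0,"y": 0,"z": -0.035,"ax": 0,"ay": 0,"az": 0},
    {"fingers": -0.25,"x": 0,"y": 0,"z": -0.035,"ax": 0,"ay": 0,"az": 0},
    {"fingers": 0.2,"x": 0,"y": -0.03,"z": 0,"ax": 0,"ay": 0,"az": 0},
    {"fingers": 0.2,"x": 0,"y": -0.035,"z": 0,"ax": 0,"ay": 0,"az": 0},
    {"fingers": 0.2,"x": 0,"y": -0.035,"z": 0,"ax": 0,"ay": 0,"az": 0},
    {"fingers": 0.2,"x": 0,"y": -0.035,"z": 0,"ax": 0,"ay": 0,"az": 0},
  ],
)

```text
clock: 9.92
tcp_pos: [0.5297, 0.1996, 0.1947]
orientation: [-0.485, 3.101, 0.001]
contact_force: [0.6, -0.3, -0.3]
grip_width: 0.0513
gripper_force: 0.0
```

```bash
python3 - <<'E'
from h import *
blocks()
to(83.5,.479,-.0215,.15)
E
```

```text
top 130 [ 0.4772 -0.0197  0.0398] [477. -19.] [24. 34.] xdir 174.5
side 129 [ 0.4801 -0.0247  0.0375] [480. -24.] [28. 36.] xdir 171.4
clock 10.02 tcp [0.5316 0.1932 0.1945] ycur 107.16 j7 1.45 F [ 0.2 -0.   0.1] w 0.0512 tilt [ 0.003 -0.003 -1.   ]
SHIFT(now axes) mm [ 113.7 -189.5   44.9] turn az 23.7
```

>>> arm_command(
  rows=[
    {"fingers": 0.2,"x": 0.0114,"y": -0.019,"z": 0,"ax": 0,"ay": 0,"az": 0},
    {"fingers": 0.2,"x": 0.0114,"y": -0.019,"z": 0,"ax": 0,"ay": 0,"az": 0},
    {"fingers": 0.2,"x": 0.0114,"y": -0.019,"z": 0,"ax": 0,"ay": 0,"az": 0},
    {"fingers": 0.2,"x": 0.0114,"y": -0.019,"z": 0,"ax": 0,"ay": 0,"az": 0},
    {"fingers": 0.2,"x": 0.0114,"y": -0.019,"z": 0,"ax": 0,"ay": 0,"az": 0},
    {"fingers": 0.2,"x": 0.0114,"y": -0.019,"z": 0,"ax": 0,"ay": 0,"az": 0},
    {"fingers": 0.2,"x": 0.0114,"y": -0.019,"z": 0,"ax": 0,"ay": 0,"az": 0},
    {"fingers": 0.2,"x": 0.0114,"y": -0.019,"z": 0,"ax": 0,"ay": 0,"az": 0},
    {"fingers": 0.2,"x": 0.0114,"y": -0.019,"z": 0.02,"ax": 0,"ay": 0,"az": 0},
    {"fingers": 0.2,"x": 0.0114,"y": -0.019,"z": 0.02,"ax": 0,"ay": 0,"az": 0},
  ],
)

```text
clock: 10.85
tcp_pos: [0.4797, -0.0154, 0.1547]
orientation: [-0.484, 3.099, 0.0]
contact_force: [0.1, -0.2, -0.6]
grip_width: 0.0513
gripper_force: 0.0
```

>>> arm_command(
  rows=[
    {"fingers": 0.2,"x": 0,"y": 0,"z": 0,"ax": 0,"ay": 0,"az": 6},
    {"fingers": 0.2,"x": 0,"y": 0,"z": 0,"ax": 0,"ay": 0,"az": 6},
    {"fingers": 0.2,"x": 0,"y": 0,"z": 0,"ax": 0,"ay": 0,"az": 6},
    {"fingers": 0.2,"x": 0,"y": 0,"z": 0,"ax": 0,"ay": 0,"az": 6},
    {"fingers": 0.2,"x": 0,"y": 0,"z": 0,"ax": 0,"ay": 0,"az": 0},
  ],
)

```text
clock: 11.27
tcp_pos: [0.4788, -0.0145, 0.1539]
orientation: [0.177, 3.135, 0.001]
contact_force: [-0.6, -0.6, 0.3]
grip_width: 0.0514
gripper_force: 0.0
```

```bash
cat >> h.py <<'E'
def drawer(name=None):
    im,P,f=grab("top"); X=(P[...,:2]-dr(0,0))@np.array(frm(17.7,(0,0))[1])*1000; Y=(P[...,:2]-dr(0,0))@np.array(frm(17.7,(0,0))[2])*1000; Z=P[...,2]*1000-22
    for lo,hi in((33,47),(60,75)):
        m=(abs(Y)<94)&(X>-50)&(X<95)&(Z>lo)&(Z<hi); c,l,s,ce=cv2.connectedComponentsWithStats(m.astype(np.uint8))
        for i in range(1,c):
            if s[i,4]>25:
                q=np.stack([X[l==i],Y[l==i]],1); print("in drawer z",lo,hi,"n",s[i,4],"c",q.mean(0).round(1),[np.round(k,0) for k in cv2.minAreaRect(q.astype(np.float32))[1:]])
    m=(X>-40)&(X<80)&(Z>70)&(Z<98); print("walls Y inner", np.percentile(Y[m&(Y<-60)&(Y>-120)],[5,95]).round(), np.percentile(Y[m&(Y>60)&(Y<120)],[5,95]).round())
    if name: save(cv2.resize(im[200:340,90:260],None,fx=4,fy=4,interpolation=cv2.INTER_CUBIC),name)
E
python3 - <<'E'
from h import *
to(83,.479,-.0215,.033)
drawer("pics/dr1.png")
E
```

```text
clock 11.27 tcp [ 0.4788 -0.0145  0.1539] ycur 83.54 j7 1.46 F [-0.6 -0.6  0.3] w 0.0514 tilt [ 0.001  0.    -1.   ]
SHIFT(now axes) mm [ -0.8  -7.  120.9] turn az 0.5
in drawer z 33 47 n 139 c [38.4 43.7] [array([25., 37.]), np.float64(86.0)]
walls Y inner [-105.  -99.] [ 98. 105.]
```

View pics/dr1.png

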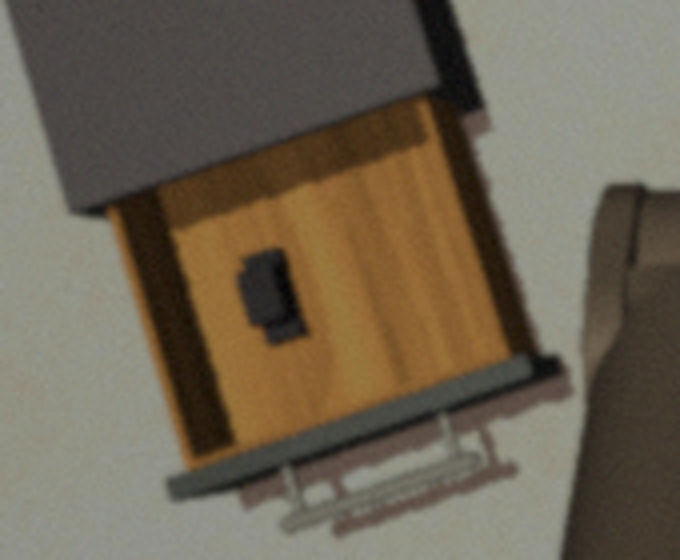

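>>> arm_command(
  rows=[
    {"fingers": 0.2,"x": -0.001,"y": -0.007,"z": 0.03,"ax": 0,"ay": 0,"az": 0.5},
    {"fingers": 0.2,"x": 0,"y": 0,"z": 0.03,"ax": 0,"ay": 0,"az": 0},
    {"fingers": 0.2,"x": 0,"y": 0,"z": 0.03,"ax": 0,"ay": 0,"az": 0},
    {"fingers": 0.2,"x": 0,"y": 0,"z": 0.02,"ax": 0,"ay": 0,"az": 0},
    {"fingers": 0.2,"x": 0,"y": 0,"z": 0.01,"ax": 0,"ay": 0,"az": 0},
    {"fingers": -0.8,"x": 0,"y": 0,"z": 0,"ax": 0,"ay": 0,"az": 0},
    {"fingers": -0.8,"x": 0,"y": 0,"z": 0,"ax": 0,"ay": 0,"az": 0},
    {"fingers": -0.8,"x": 0,"y": 0,"z": 0,"ax": 0,"ay": 0,"az": 0},
    {"fingers": -0.8,"x": 0,"y": 0,"z": 0,"ax": 0,"ay": 0,"az": 0},
    {"fingers": -0.8,"x": 0,"y": 0,"z": 0,"ax": 0,"ay": 0,"az": 0},
  ],
)

```text
clock: 12.15
tcp_pos: [0.4795, -0.0217, 0.0342]
orientation: [0.184, 3.134, 0.001]
contact_force: [-0.5, 0.7, -1.2]
grip_width: 0.023
gripper_force: 58.7
```

>>> arm_command(
  rows=[
    {"fingers": -0.8,"x": 0,"y": 0,"z": -0.015,"ax": 0,"ay": 0,"az": 0},
    {"fingers": -0.8,"x": 0,"y": 0,"z": -0.03,"ax": 0,"ay": 0,"az": 0},
    {"fingers": -0.8,"x": 0,"y": 0,"z": -0.03,"ax": 0,"ay": 0,"az": 0},
    {"fingers": -0.8,"x": 0,"y": 0,"z": -0.03,"ax": 0,"ay": 0,"az": 0},
    {"fingers": -0.8,"x": 0,"y": 0,"z": -0.03,"ax": 0,"ay": 0,"az": -6.2},
    {"fingers": -0.8,"x": 0,"y": 0,"z": -0.02,"ax": 0,"ay": 0,"az": -6.2},
    {"fingers": -0.8,"x": 0,"y": 0,"z": 0,"ax": 0,"ay": 0,"az": -6.2},
    {"fingers": -0.8,"x": 0,"y": 0,"z": 0,"ax": 0,"ay": 0,"az": -6.1},
    {"fingers": -0.8,"x": 0,"y": 0,"z": 0,"ax": 0,"ay": 0,"az": 0},
  ],
)

```text
clock: 12.9
tcp_pos: [0.4789, -0.0218, 0.1893]
orientation: [-0.496, 3.1, 0.0]
contact_force: [-0.3, 0.4, -1.1]
grip_width: 0.0229
gripper_force: 59.0
```

```bash
python3 - <<'E'
from h import *
to(107.7,*dr(38,-38),.19)
E
```

```text
clock 12.9 tcp [ 0.4789 -0.0218  0.1893] ycur 108.17 j7 1.86 F [-0.3  0.4 -1.1] w 0.0229 tilt [ 0.002  0.001 -1.   ]
SHIFT(now axes) mm [-118.2  239.8   -0.4] turn az 0.5
```

>>> arm_command(
  rows=[
    {"fingers": -0.8,"x": -0.015,"y": 0.03,"z": 0,"ax": 0,"ay": 0,"az": 0.5},
    {"fingers": -0.8,"x": -0.015,"y": 0.03,"z": 0,"ax": 0,"ay": 0,"az": 0},
    {"fingers": -0.8,"x": -0.015,"y": 0.03,"z": 0,"ax": 0,"ay": 0,"az": 0},
    {"fingers": -0.8,"x": -0.015,"y": 0.03,"z": 0,"ax": 0,"ay": 0,"az": 0},
    {"fingers": -0.8,"x": -0.015,"y": 0.03,"z": 0,"ax": 0,"ay": 0,"az": 0},
    {"fingers": -0.8,"x": -0.015,"y": 0.03,"z": 0,"ax": 0,"ay": 0,"az": 0},
    {"fingers": -0.8,"x": -0.014,"y": 0.03,"z": 0,"ax": 0,"ay": 0,"az": 0},
    {"fingers": -0.8,"x": -0.014,"y": 0.03,"z": 0,"ax": 0,"ay": 0,"az": 0},
    {"fingers": -0.8,"x": 0,"y": 0,"z": 0,"ax": 0,"ay": 0,"az": 0},
  ],
)

```text
clock: 13.65
tcp_pos: [0.5183, 0.2512, 0.1883]
orientation: [-0.485, 3.102, 0.007]
contact_force: [0.2, 1.0, -0.5]
grip_width: 0.0229
gripper_force: 59.2
```

```bash
python3 - <<'E'
from h import *
to(107.7,*dr(38,-38),.061)
E
```

```text
clock 13.65 tcp [0.5183 0.2512 0.1883] ycur 107.77 j7 1.36 F [ 0.2  1.  -0.5] w 0.0229 tilt [ 0.001  0.005 -1.   ]
SHIFT(now axes) mm [  4.6  -7.8 127.3] turn az 0.1
```

>>> arm_command(
  rows=[
    {"fingers": -0.8,"x": 0.0045,"y": -0.008,"z": 0.02,"ax": 0,"ay": 0,"az": 0},
    {"fingers": -0.8,"x": 0,"y": 0,"z": 0.03,"ax": 0,"ay": 0,"az": 0},
    {"fingers": -0.8,"x": 0,"y": 0,"z": 0.03,"ax": 0,"ay": 0,"az": 0},
    {"fingers": -0.8,"x": 0,"y": 0,"z": 0.03,"ax": 0,"ay": 0,"az": 0},
    {"fingers": -0.8,"x": 0,"y": 0,"z": 0.017,"ax": 0,"ay": 0,"az": 0},
    {"fingers": -0.8,"x": 0,"y": 0,"z": 0,"ax": 0,"ay": 0,"az": 0},
    {"fingers": -0.25,"x": 0,"y": 0,"z": 0,"ax": 0,"ay": 0,"az": 0},
    {"fingers": -0.25,"x": 0,"y": 0,"z": 0,"ax": 0,"ay": 0,"az": 0},
    {"fingers": -0.25,"x": 0,"y": 0,"z": 0,"ax": 0,"ay": 0,"az": 0},
  ],
)

```text
clock: 14.4
tcp_pos: [0.5174, 0.2344, 0.0622]
orientation: [-0.475, 3.104, 0.002]
contact_force: [-2.0, 3.8, -0.7]
grip_width: 0.0318
gripper_force: 0.0
```

>>> arm_command(
  rows=[
    {"fingers": -0.25,"x": 0,"y": 0,"z": -0.03,"ax": 0,"ay": 0,"az": 0},
    {"fingers": -0.25,"x": 0,"y": 0,"z": -0.035,"ax": 0,"ay": 0,"az": 0},
    {"fingers": -0.25,"x": 0,"y": 0,"z": -0.035,"ax": 0,"ay": 0,"az": 0},
    {"fingers": -0.25,"x": 0,"y": 0,"z": -0.035,"ax": 0,"ay": 0,"az": 0},
  ],
)

```text
clock: 14.73
tcp_pos: [0.5175, 0.2324, 0.1987]
orientation: [-0.473, 3.105, -0.001]
contact_force: [0.6, 0.8, 0.5]
grip_width: 0.0319
gripper_force: 0.0
```

```bash
python3 - <<'E'
from h import *
P=[np.load(n+"0.npz")["P"] for n in("top","side")]
# refined key angles/centres relative to slots, per camera
for n,p,c0 in(("top",P[0],(.519,-.3105)),("side",P[1],(.521,-.3135))):
    c,u,v=frm(-18.5,c0); X=(p[...,:2]-c)@u*1000; Y=(p[...,:2]-c)@v*1000; Z=p[...,2]*1000
    # slot centres from bed-visible pixels edges
    g=(abs(X)<125)&(abs(Y)<95)&(Z>37 if n=="top" else Z>36)&(Z<44)
    print(n,"guard X",np.percentile(X[g],[.3,99.7]).round(1),"Y",np.percentile(Y[g],[.3,99.7]).round(1),"zg",np.median(Z[g]).round(1))
    for sx in(-47,47):
      for sy in(-41,41):
        m=(abs(X-sx)<34)&(abs(Y-sy)<26)&(Z>(84 if n=="top" else 83))&(Z<94)
        q=np.stack([X[m]-sx,Y[m]-sy],1); rc=cv2.minAreaRect(q.astype(np.float32)); e=np.linalg.svd(q-q.mean(0),full_matrices=False)[2][0]
        ctr=p[m][:,:2].mean(0)
        print(sx,sy,"ctr rel",q.mean(0).round(1),"ang rel",round((np.degrees(np.arctan2(e[1],e[0]))+90)%180-90,1),np.round(rc[1]),"world",ctr.round(4),np.median(Z[m]).round(1))
to(71.5,.581,-.2905,.18)
E
```

```text
top guard X [-120.   118.8] Y [-89.4  89.7] zg 40.3
-47 -41 ctr rel [5.6 1.2] ang rel -17.5 [12. 36.] world [ 0.4672 -0.3351] 88.2
-47 41 ctr rel [ 2.1 -1.1] ang rel -0.9 [12. 36.] world [ 0.4891 -0.2584] 88.3
47 -41 ctr rel [6.2 1.8] ang rel -15.0 [12. 36.] world [ 0.557  -0.3646] 87.5
47 41 ctr rel [ 4.2 -0.6] ang rel -6.8 [12. 35.] world [ 0.5804 -0.2885] 88.5
side guard X [-118.8  119.7] Y [-90.5  90.6] zg 39.0
-47 -41 ctr rel [6.9 0.4] ang rel -19.6 [13. 36.] world [ 0.4701 -0.3393] 86.5
-47 41 ctr rel [ 3.2 -1.5] ang rel -0.7 [15. 34.] world [ 0.492  -0.2622] 86.2
47 -41 ctr rel [5.9 1.1] ang rel -15.4 [15. 35.] world [ 0.5585 -0.3681] 86.5
47 41 ctr rel [ 5.5 -1.9] ang rel -6.0 [14. 36.] world [ 0.5832 -0.2931] 86.7
clock 14.73 tcp [0.5175 0.2324 0.1987] ycur 107.32 j7 1.38 F [0.6 0.8 0.5] w 0.0319 tilt [ 0.001 -0.    -1.   ]
SHIFT(now axes) mm [  95.  -518.1   18.9] turn az 35.8
```

>>> arm_command(
  rows=[
    {"fingers": 0,"x": 0.0073,"y": -0.0399,"z": 0,"ax": 0,"ay": 0,"az": 0},
    {"fingers": 0,"x": 0.0073,"y": -0.0399,"z": 0,"ax": 0,"ay": 0,"az": 0},
    {"fingers": 0,"x": 0.0073,"y": -0.0399,"z": 0,"ax": 0,"ay": 0,"az": 0},
    {"fingers": 0,"x": 0.0073,"y": -0.0399,"z": 0,"ax": 0,"ay": 0,"az": 0},
    {"fingers": 0,"x": 0.0073,"y": -0.0399,"z": 0,"ax": 0,"ay": 0,"az": 0},
    {"fingers": 0,"x": 0.0073,"y": -0.0399,"z": 0,"ax": 0,"ay": 0,"az": 0},
    {"fingers": 0,"x": 0.0073,"y": -0.0399,"z": 0,"ax": 0,"ay": 0,"az": 0},
    {"fingers": 0,"x": 0.0073,"y": -0.0399,"z": 0,"ax": 0,"ay": 0,"az": 0},
    {"fingers": 0,"x": 0.0073,"y": -0.0399,"z": 0,"ax": 0,"ay": 0,"az": 0},
    {"fingers": 0,"x": 0.0073,"y": -0.0399,"z": 0,"ax": 0,"ay": 0,"az": 0},
  ],
)

```text
clock: 15.57
tcp_pos: [0.5668, -0.1721, 0.1975]
orientation: [-0.473, 3.104, -0.002]
contact_force: [1.2, 0.7, -0.5]
grip_width: 0.0429
gripper_force: 0.0
```

>>> arm_command(
  rows=[
    {"fingers": 0,"x": 0.0073,"y": -0.0399,"z": 0,"ax": 0,"ay": 0,"az": 0},
    {"fingers": 0,"x": 0.0073,"y": -0.0399,"z": 0,"ax": 0,"ay": 0,"az": 0},
    {"fingers": 0,"x": 0.0073,"y": -0.0399,"z": 0,"ax": 0,"ay": 0,"az": 0},
    {"fingers": 0,"x": 0,"y": 0,"z": 0,"ax": 0,"ay": 0,"az": 7},
    {"fingers": 0,"x": 0,"y": 0,"z": 0,"ax": 0,"ay": 0,"az": 7},
    {"fingers": 0,"x": 0,"y": 0,"z": 0,"ax": 0,"ay": 0,"az": 7},
    {"fingers": 0,"x": 0,"y": 0,"z": 0,"ax": 0,"ay": 0,"az": 7},
    {"fingers": 0,"x": 0,"y": 0,"z": 0,"ax": 0,"ay": 0,"az": 7},
    {"fingers": 0,"x": 0,"y": 0,"z": 0,"ax": 0,"ay": 0,"az": 7},
    {"fingers": 0,"x": 0,"y": 0,"z": 0,"ax": 0,"ay": 0,"az": 0},
  ],
)

```text
clock: 16.4
tcp_pos: [0.5818, -0.2905, 0.1972]
orientation: [0.677, 3.067, -0.002]
contact_force: [-0.6, -0.5, -0.1]
grip_width: 0.0426
gripper_force: 0.0
```

```bash
python3 - <<'E'
from h import *
to(65.1,.5818,-.2908,.078)
E
```

```text
clock 16.4 tcp [ 0.5818 -0.2905  0.1972] ycur 65.11 j7 1.72 F [-0.6 -0.5 -0.1] w 0.0426 tilt [ 0.001 -0.001 -1.   ]
SHIFT(now axes) mm [ 0.000e+00 -1.000e-01  1.192e+02] turn az 0.0
```

>>> arm_command(
  rows=[
    {"fingers": 0,"x": 0,"y": 0,"z": 0.03,"ax": 0,"ay": 0,"az": 0},
    {"fingers": 0,"x": 0,"y": 0,"z": 0.03,"ax": 0,"ay": 0,"az": 0},
    {"fingers": 0,"x": 0,"y": 0,"z": 0.03,"ax": 0,"ay": 0,"az": 0},
    {"fingers": 0,"x": 0,"y": 0,"z": 0.02,"ax": 0,"ay": 0,"az": 0},
    {"fingers": 0,"x": 0,"y": 0,"z": 0.009,"ax": 0,"ay": 0,"az": 0},
    {"fingers": -1,"x": 0,"y": 0,"z": 0,"ax": 0,"ay": 0,"az": 0},
    {"fingers": -1,"x": 0,"y": 0,"z": 0,"ax": 0,"ay": 0,"az": 0},
    {"fingers": -1,"x": 0,"y": 0,"z": 0,"ax": 0,"ay": 0,"az": 0},
    {"fingers": -1,"x": 0,"y": 0,"z": 0,"ax": 0,"ay": 0,"az": 0},
    {"fingers": -1,"x": 0,"y": 0,"z": 0,"ax": 0,"ay": 0,"az": 0},
  ],
  grip_force=60,
)

```text
clock: 17.23
tcp_pos: [0.5831, -0.2903, 0.079]
orientation: [0.667, 3.067, -0.001]
contact_force: [0.1, 0.1, 4.6]
grip_width: 0.0113
gripper_force: 59.6
```

>>> arm_command(
  rows=[
    {"fingers": -1,"x": 0.001,"y": 0.001,"z": 0,"ax": 0,"ay": 0,"az": -2.2},
    {"fingers": -1,"x": 0.002,"y": 0,"z": 0,"ax": 0,"ay": 0,"az": -2.2},
    {"fingers": -1,"x": 0.002,"y": 0,"z": 0,"ax": 0,"ay": 0,"az": -2},
    {"fingers": -1,"x": 0,"y": 0,"z": 0,"ax": 0,"ay": 0,"az": 0},
    {"fingers": -1,"x": 0,"y": 0,"z": -0.003,"ax": 0,"ay": 0,"az": 0},
    {"fingers": -1,"x": 0,"y": 0,"z": -0.003,"ax": 0,"ay": 0,"az": 0},
    {"fingers": -1,"x": 0,"y": 0,"z": 0,"ax": 0,"ay": 0,"az": 0},
  ],
)

```text
clock: 17.82
tcp_pos: [0.5778, -0.287, 0.0836]
orientation: [-0.497, -3.102, -0.0]
contact_force: [0.4, 0.1, -0.9]
grip_width: 0.0109
gripper_force: 59.1
```

```bash
python3 - <<'E'
from h import *
to(71.5,.5776,-.288,.078)
im,P,f=grab("side"); save(cv2.resize(im[240:390,240:400],None,fx=4,fy=4,interpolation=cv2.INTER_CUBIC),"pics/key1.png")
E
```

```text
clock 17.82 tcp [ 0.5778 -0.287   0.0836] ycur 71.81 j7 1.86 F [ 0.4  0.1 -0.9] w 0.0109 tilt [-0.  0. -1.]
SHIFT(now axes) mm [-0.2 -1.   5.6] turn az 0.3
```

View pics/key1.png

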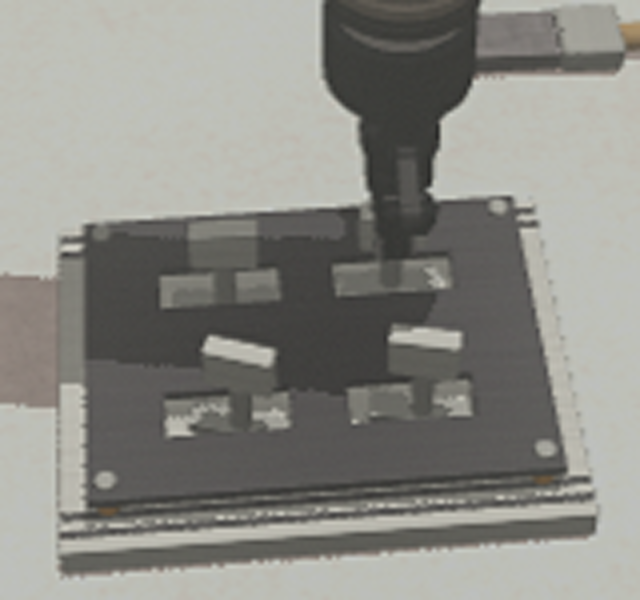

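>>> arm_command(
  rows=[
    {"fingers": -1,"x": 0,"y": -0.001,"z": -0.005,"ax": 0,"ay": 0,"az": 0},
    {"fingers": -1,"x": 0,"y": 0,"z": -0.006,"ax": 0,"ay": 0,"az": 0},
    {"fingers": -1,"x": 0,"y": 0,"z": -0.006,"ax": 0,"ay": 0,"az": 0},
  ],
)

```text
clock: 18.12
tcp_pos: [0.5773, -0.288, 0.1005]
orientation: [-0.496, -3.102, 0.0]
contact_force: [-0.4, -0.4, -0.6]
grip_width: 0.0106
gripper_force: 59.1
```

>>> arm_command(
  rows=[
    {"fingers": -1,"x": 0,"y": 0,"z": -0.01,"ax": 0,"ay": 0,"az": 0},
    {"fingers": -1,"x": 0,"y": 0,"z": -0.02,"ax": 0,"ay": 0,"az": 0},
    {"fingers": -1,"x": 0,"y": 0,"z": -0.03,"ax": 0,"ay": 0,"az": 0},
    {"fingers": -1,"x": 0,"y": 0,"z": -0.03,"ax": 0,"ay": 0,"az": -7},
    {"fingers": -1,"x": 0,"y": 0,"z": -0.02,"ax": 0,"ay": 0,"az": -7},
    {"fingers": -1,"x": 0,"y": 0,"z": 0,"ax": 0,"ay": 0,"az": -7},
    {"fingers": -1,"x": 0,"y": 0,"z": 0,"ax": 0,"ay": 0,"az": -7},
    {"fingers": -1,"x": 0,"y": 0,"z": 0,"ax": 0,"ay": 0,"az": -7},
    {"fingers": -1,"x": 0,"y": 0,"z": 0,"ax": 0,"ay": 0,"az": 0},
  ],
)

```text
clock: 18.87
tcp_pos: [0.5775, -0.2882, 0.2114]
orientation: [-0.466, 3.106, -0.001]
contact_force: [-0.8, 0.0, -1.2]
grip_width: 0.0109
gripper_force: 59.0
```

```bash
python3 - <<'E'
from h import *
to(107.7,*dr(-22,60),.21)
E
```

```text
clock 18.87 tcp [ 0.5775 -0.2882  0.2114] ycur 107.07 j7 2.35 F [-0.8  0.  -1.2] w 0.0109 tilt [ 0.001 -0.    -1.   ]
SHIFT(now axes) mm [-36.3 623.    1.1] turn az -0.6
```

>>> arm_command(
  rows=[
    {"fingers": -1,"x": -0.0023,"y": 0.03,"z": 0,"ax": 0,"ay": 0,"az": -0.6},
    {"fingers": -1,"x": -0.0023,"y": 0.039,"z": 0,"ax": 0,"ay": 0,"az": 0},
    {"fingers": -1,"x": -0.0023,"y": 0.039,"z": 0,"ax": 0,"ay": 0,"az": 0},
    {"fingers": -1,"x": -0.0023,"y": 0.039,"z": 0,"ax": 0,"ay": 0,"az": 0},
    {"fingers": -1,"x": -0.0023,"y": 0.039,"z": 0,"ax": 0,"ay": 0,"az": 0},
    {"fingers": -1,"x": -0.0023,"y": 0.039,"z": 0,"ax": 0,"ay": 0,"az": 0},
    {"fingers": -1,"x": -0.0023,"y": 0.039,"z": 0,"ax": 0,"ay": 0,"az": 0},
    {"fingers": -1,"x": -0.0023,"y": 0.039,"z": 0,"ax": 0,"ay": 0,"az": 0},
    {"fingers": -1,"x": -0.0023,"y": 0.039,"z": 0,"ax": 0,"ay": 0,"az": 0},
    {"fingers": -1,"x": -0.0023,"y": 0.039,"z": 0,"ax": 0,"ay": 0,"az": 0},
  ],
)

```text
clock: 19.7
tcp_pos: [0.485, 0.0841, 0.2109]
orientation: [-0.469, 3.105, 0.0]
contact_force: [1.2, 0.8, -0.6]
grip_width: 0.0109
gripper_force: 59.0
```

>>> arm_command(
  rows=[
    {"fingers": -1,"x": -0.0023,"y": 0.039,"z": 0,"ax": 0,"ay": 0,"az": 0},
    {"fingers": -1,"x": -0.0023,"y": 0.039,"z": 0,"ax": 0,"ay": 0,"az": 0},
    {"fingers": -1,"x": -0.0023,"y": 0.039,"z": 0,"ax": 0,"ay": 0,"az": 0},
    {"fingers": -1,"x": -0.0023,"y": 0.039,"z": 0,"ax": 0,"ay": 0,"az": 0},
    {"fingers": -1,"x": -0.0023,"y": 0.039,"z": 0,"ax": 0,"ay": 0,"az": 0},
    {"fingers": -1,"x": 0,"y": 0.01,"z": 0,"ax": 0,"ay": 0,"az": 0},
    {"fingers": -1,"x": 0,"y": 0,"z": 0,"ax": 0,"ay": 0,"az": 0},
    {"fingers": -1,"x": 0,"y": 0,"z": 0,"ax": 0,"ay": 0,"az": 0},
  ],
)

```text
clock: 20.37
tcp_pos: [0.435, 0.2816, 0.2104]
orientation: [-0.474, 3.105, -0.001]
contact_force: [-0.5, -1.0, -0.7]
grip_width: 0.0108
gripper_force: 59.1
```

```bash
python3 - <<'E'
from h import *
to(107.7,*dr(-22,60),.084)
E
```

```text
clock 20.37 tcp [0.435  0.2816 0.2104] ycur 107.37 j7 1.18 F [-0.5 -1.  -0.7] w 0.0108 tilt [ 0. -0. -1.]
SHIFT(now axes) mm [ -5.5  36.5 126.4] turn az -0.3
```

>>> arm_command(
  rows=[
    {"fingers": -1,"x": -0.0055,"y": 0.0365,"z": 0,"ax": 0,"ay": 0,"az": -0.3},
    {"fingers": -1,"x": 0,"y": 0,"z": 0,"ax": 0,"ay": 0,"az": 0},
    {"fingers": -1,"x": 0,"y": 0,"z": 0.03,"ax": 0,"ay": 0,"az": 0},
    {"fingers": -1,"x": 0,"y": 0,"z": 0.035,"ax": 0,"ay": 0,"az": 0},
    {"fingers": -1,"x": 0,"y": 0,"z": 0.035,"ax": 0,"ay": 0,"az": 0},
    {"fingers": -1,"x": 0,"y": 0,"z": 0.02,"ax": 0,"ay": 0,"az": 0},
    {"fingers": -1,"x": 0,"y": 0,"z": 0.006,"ax": 0,"ay": 0,"az": 0},
    {"fingers": -1,"x": 0,"y": 0,"z": 0,"ax": 0,"ay": 0,"az": 0},
  ],
)

```text
clock: 21.03
tcp_pos: [0.4296, 0.3158, 0.0831]
orientation: [0.479, -3.103, 0.004]
contact_force: [-0.2, -0.0, -0.7]
grip_width: 0.011
gripper_force: 59.2
```

>>> arm_command(
  rows=[
    {"fingers": -0.4,"x": 0,"y": 0,"z": 0,"ax": 0,"ay": 0,"az": 0},
    {"fingers": -0.4,"x": 0,"y": 0,"z": 0,"ax": 0,"ay": 0,"az": 0},
    {"fingers": -0.4,"x": 0,"y": 0,"z": 0,"ax": 0,"ay": 0,"az": 0},
    {"fingers": -0.4,"x": 0,"y": 0,"z": -0.03,"ax": 0,"ay": 0,"az": 0},
    {"fingers": -0.4,"x": 0,"y": 0,"z": -0.035,"ax": 0,"ay": 0,"az": 0},
    {"fingers": -0.4,"x": 0,"y": 0,"z": -0.035,"ax": 0,"ay": 0,"az": 0},
    {"fingers": -0.4,"x": 0,"y": 0,"z": -0.02,"ax": 0,"ay": 0,"az": 0},
    {"fingers": 0,"x": 0,"y": 0,"z": 0,"ax": 0,"ay": 0,"az": 0},
  ],
)

```text
clock: 21.7
tcp_pos: [0.432, 0.3202, 0.2105]
orientation: [-0.482, 3.095, 0.01]
contact_force: [0.4, -0.1, 0.3]
grip_width: 0.0363
gripper_force: 0.0
```

```bash
python3 - <<'E'
from h import *
to(56.3,.5578,-.3664,.2)
E
```

```text
clock 21.7 tcp [0.432  0.3202 0.2105] ycur 107.72 j7 1.12 F [ 0.4 -0.1  0.3] w 0.0363 tilt [ 0.008  0.007 -1.   ]
SHIFT(now axes) mm [  89.2 -692.3    6.4] turn az 51.4
```

>>> arm_command(
  rows=[
    {"fingers": 0,"x": 0.005,"y": -0.0385,"z": 0,"ax": 0,"ay": 0,"az": 0},
    {"fingers": 0,"x": 0.005,"y": -0.0385,"z": 0,"ax": 0,"ay": 0,"az": 0},
    {"fingers": 0,"x": 0.005,"y": -0.0385,"z": 0,"ax": 0,"ay": 0,"az": 0},
    {"fingers": 0,"x": 0.005,"y": -0.0385,"z": 0,"ax": 0,"ay": 0,"az": 0},
    {"fingers": 0,"x": 0.005,"y": -0.0385,"z": 0,"ax": 0,"ay": 0,"az": 0},
    {"fingers": 0,"x": 0.005,"y": -0.0385,"z": 0,"ax": 0,"ay": 0,"az": 0},
    {"fingers": 0,"x": 0.005,"y": -0.0385,"z": 0,"ax": 0,"ay": 0,"az": 0},
    {"fingers": 0,"x": 0.005,"y": -0.0385,"z": 0,"ax": 0,"ay": 0,"az": 0},
    {"fingers": 0,"x": 0.005,"y": -0.0385,"z": 0,"ax": 0,"ay": 0,"az": 0},
    {"fingers": 0,"x": 0.005,"y": -0.0385,"z": 0,"ax": 0,"ay": 0,"az": 0},
  ],
)

```text
clock: 22.53
tcp_pos: [0.4991, -0.0658, 0.2047]
orientation: [-0.484, 3.103, 0.0]
contact_force: [1.0, 0.2, 0.6]
grip_width: 0.0425
gripper_force: 0.0
```

>>> arm_command(
  rows=[
    {"fingers": 0,"x": 0.005,"y": -0.0385,"z": 0,"ax": 0,"ay": 0,"az": 0},
    {"fingers": 0,"x": 0.005,"y": -0.0385,"z": 0,"ax": 0,"ay": 0,"az": 0},
    {"fingers": 0,"x": 0.005,"y": -0.0385,"z": 0,"ax": 0,"ay": 0,"az": 0},
    {"fingers": 0,"x": 0.005,"y": -0.0385,"z": 0,"ax": 0,"ay": 0,"az": 0},
    {"fingers": 0,"x": 0.005,"y": -0.0385,"z": 0,"ax": 0,"ay": 0,"az": 0},
    {"fingers": 0,"x": 0.005,"y": -0.0385,"z": 0,"ax": 0,"ay": 0,"az": 0},
    {"fingers": 0,"x": 0.005,"y": -0.0385,"z": 0,"ax": 0,"ay": 0,"az": 0},
    {"fingers": 0,"x": 0.005,"y": -0.0385,"z": 0,"ax": 0,"ay": 0,"az": 0},
    {"fingers": 0,"x": 0,"y": 0,"z": 0,"ax": 0,"ay": 0,"az": 6.5},
    {"fingers": 0,"x": 0,"y": 0,"z": 0,"ax": 0,"ay": 0,"az": 6.5},
  ],
)

```text
clock: 23.37
tcp_pos: [0.5537, -0.3733, 0.2042]
orientation: [-0.114, 3.139, -0.003]
contact_force: [-0.0, 1.3, -0.0]
grip_width: 0.0427
gripper_force: 0.0
```

>>> arm_command(
  rows=[
    {"fingers": 0,"x": 0,"y": 0,"z": 0,"ax": 0,"ay": 0,"az": 6.5},
    {"fingers": 0,"x": 0,"y": 0,"z": 0,"ax": 0,"ay": 0,"az": 6.5},
    {"fingers": 0,"x": 0,"y": 0,"z": 0,"ax": 0,"ay": 0,"az": 6.5},
    {"fingers": 0,"x": 0,"y": 0,"z": 0,"ax": 0,"ay": 0,"az": 6.5},
    {"fingers": 0,"x": 0,"y": 0,"z": 0,"ax": 0,"ay": 0,"az": 6.5},
    {"fingers": 0,"x": 0,"y": 0,"z": 0,"ax": 0,"ay": 0,"az": 6.2},
    {"fingers": 0,"x": 0,"y": 0,"z": 0,"ax": 0,"ay": 0,"az": 0},
  ],
)

```text
clock: 23.95
tcp_pos: [0.555, -0.369, 0.2042]
orientation: [0.922, 3.003, 0.0]
contact_force: [0.2, 0.2, 0.9]
grip_width: 0.0426
gripper_force: 0.0
```

```bash
python3 - <<'E'
from h import *
drawer()
to(56.3,.5578,-.3664,.078)
E
```

```text
in drawer z 33 47 n 138 c [ 30.4 -46. ] [array([24., 36.]), np.float64(90.0)]
in drawer z 33 47 n 140 c [35.9 43.6] [array([25., 36.]), np.float64(87.0)]
in drawer z 60 75 n 80 c [-24.2  59.1] [array([36., 12.]), np.float64(1.0)]
walls Y inner [-105.  -99.] [ 98. 105.]
clock 24.0 tcp [ 0.5549 -0.3691  0.2042] ycur 56.17 j7 1.72 F [ 0.3 -0.9 -0.1] w 0.0425 tilt [-0. -0. -1.]
SHIFT(now axes) mm [ -0.9   3.9 126.2] turn az -0.1
```

>>> arm_command(
  rows=[
    {"fingers": 0,"x": -0.001,"y": 0.004,"z": 0.03,"ax": 0,"ay": 0,"az": 0},
    {"fingers": 0,"x": 0,"y": 0,"z": 0.03,"ax": 0,"ay": 0,"az": 0},
    {"fingers": 0,"x": 0,"y": 0,"z": 0.03,"ax": 0,"ay": 0,"az": 0},
    {"fingers": 0,"x": 0,"y": 0,"z": 0.026,"ax": 0,"ay": 0,"az": 0},
    {"fingers": 0,"x": 0,"y": 0,"z": 0.01,"ax": 0,"ay": 0,"az": 0},
    {"fingers": -1,"x": 0,"y": 0,"z": 0,"ax": 0,"ay": 0,"az": 0},
    {"fingers": -1,"x": 0,"y": 0,"z": 0,"ax": 0,"ay": 0,"az": 0},
    {"fingers": -1,"x": 0,"y": 0,"z": 0,"ax": 0,"ay": 0,"az": 0},
    {"fingers": -1,"x": 0,"y": 0,"z": 0,"ax": 0,"ay": 0,"az": 0},
    {"fingers": -1,"x": 0,"y": 0,"z": 0,"ax": 0,"ay": 0,"az": 0},
  ],
)

```text
clock: 24.83
tcp_pos: [0.5587, -0.3672, 0.0798]
orientation: [0.916, 3.003, -0.001]
contact_force: [0.0, -0.1, 1.8]
grip_width: 0.0111
gripper_force: 60.5
```

>>> arm_command(
  rows=[
    {"fingers": -1,"x": 0,"y": 0,"z": 0,"ax": 0,"ay": 0,"az": -4},
    {"fingers": -1,"x": 0.001,"y": 0,"z": 0,"ax": 0,"ay": 0,"az": -4},
    {"fingers": -1,"x": 0.002,"y": 0,"z": 0,"ax": 0,"ay": 0,"az": -4},
    {"fingers": -1,"x": 0.002,"y": -0.001,"z": 0,"ax": 0,"ay": 0,"az": -3.2},
    {"fingers": -1,"x": 0.001,"y": 0,"z": 0,"ax": 0,"ay": 0,"az": 0},
    {"fingers": -1,"x": 0,"y": 0,"z": -0.002,"ax": 0,"ay": 0,"az": 0},
    {"fingers": -1,"x": 0,"y": 0,"z": 0,"ax": 0,"ay": 0,"az": 0},
  ],
)

```text
clock: 25.42
tcp_pos: [0.5523, -0.3652, 0.0809]
orientation: [0.514, 3.099, -0.0]
contact_force: [1.2, 0.6, -0.7]
grip_width: 0.0111
gripper_force: 59.8
```

```bash
python3 - <<'E'
from h import *
to(71.5,.5520,-.3660,.1)
E
```

```text
clock 25.42 tcp [ 0.5523 -0.3652  0.0809] ycur 71.15 j7 1.99 F [ 1.2  0.6 -0.7] w 0.0111 tilt [ 0.001 -0.    -1.   ]
SHIFT(now axes) mm [ -0.   -0.8 -19.1] turn az -0.3
```

Aligned; lift slowly past the guard, then up. j7 has room (~2.6 at 107.7°).

>>> arm_command(
  rows=[
    {"fingers": -1,"x": 0,"y": -0.001,"z": -0.004,"ax": 0,"ay": 0,"az": -0.3},
    {"fingers": -1,"x": 0,"y": 0,"z": -0.006,"ax": 0,"ay": 0,"az": 0},
    {"fingers": -1,"x": 0,"y": 0,"z": -0.006,"ax": 0,"ay": 0,"az": 0},
    {"fingers": -1,"x": 0,"y": 0,"z": -0.006,"ax": 0,"ay": 0,"az": 0},
  ],
)

```text
clock: 25.75
tcp_pos: [0.5519, -0.3661, 0.1029]
orientation: [0.504, 3.101, -0.0]
contact_force: [-0.0, -0.3, -0.7]
grip_width: 0.0109
gripper_force: 59.8
```

>>> arm_command(
  rows=[
    {"fingers": -1,"x": 0,"y": 0,"z": -0.01,"ax": 0,"ay": 0,"az": 0},
    {"fingers": -1,"x": 0,"y": 0,"z": -0.02,"ax": 0,"ay": 0,"az": 0},
    {"fingers": -1,"x": 0,"y": 0,"z": -0.035,"ax": 0,"ay": 0,"az": 0},
    {"fingers": -1,"x": 0,"y": 0,"z": -0.035,"ax": 0,"ay": 0,"az": 0},
    {"fingers": -1,"x": 0,"y": 0,"z": -0.01,"ax": 0,"ay": 0,"az": 0},
    {"fingers": -1,"x": 0,"y": 0,"z": 0,"ax": 0,"ay": 0,"az": 0},
  ],
)

```text
clock: 26.25
tcp_pos: [0.5535, -0.3676, 0.2169]
orientation: [0.503, 3.094, -0.004]
contact_force: [0.3, -0.6, -1.0]
grip_width: 0.0111
gripper_force: 59.9
```

```bash
python3 - <<'E'
from h import *
to(107.7,*dr(-24,0),.21)
E
```

```text
clock 26.25 tcp [ 0.5535 -0.3676  0.2169] ycur 71.52 j7 1.95 F [ 0.3 -0.6 -1. ] w 0.0111 tilt [ 0.007 -0.004 -1.   ]
SHIFT(now axes) mm [301.3 561.4   3.9] turn az -36.2
```

>>> arm_command(
  rows=[
    {"fingers": -1,"x": 0.0188,"y": 0.0351,"z": 0,"ax": 0,"ay": 0,"az": 0},
    {"fingers": -1,"x": 0.0188,"y": 0.0351,"z": 0,"ax": 0,"ay": 0,"az": 0},
    {"fingers": -1,"x": 0.0188,"y": 0.0351,"z": 0,"ax": 0,"ay": 0,"az": 0},
    {"fingers": -1,"x": 0.0188,"y": 0.0351,"z": 0,"ax": 0,"ay": 0,"az": 0},
    {"fingers": -1,"x": 0.0188,"y": 0.0351,"z": 0,"ax": 0,"ay": 0,"az": 0},
    {"fingers": -1,"x": 0.0188,"y": 0.0351,"z": 0,"ax": 0,"ay": 0,"az": 0},
    {"fingers": -1,"x": 0.0188,"y": 0.0351,"z": 0,"ax": 0,"ay": 0,"az": 0},
    {"fingers": -1,"x": 0.0188,"y": 0.0351,"z": 0,"ax": 0,"ay": 0,"az": 0},
    {"fingers": -1,"x": 0.0188,"y": 0.0351,"z": 0,"ax": 0,"ay": 0,"az": 0},
    {"fingers": -1,"x": 0.0188,"y": 0.0351,"z": 0,"ax": 0,"ay": 0,"az": 0},
  ],
)

```text
clock: 27.08
tcp_pos: [0.4828, 0.0282, 0.2111]
orientation: [-0.503, -3.099, 0.001]
contact_force: [1.0, -0.0, -1.4]
grip_width: 0.0111
gripper_force: 59.8
```

>>> arm_command(
  rows=[
    {"fingers": -1,"x": 0.0188,"y": 0.0351,"z": 0,"ax": 0,"ay": 0,"az": 0},
    {"fingers": -1,"x": 0.0188,"y": 0.0351,"z": 0,"ax": 0,"ay": 0,"az": 0},
    {"fingers": -1,"x": 0.0188,"y": 0.0351,"z": 0,"ax": 0,"ay": 0,"az": 0},
    {"fingers": -1,"x": 0.0188,"y": 0.0351,"z": 0,"ax": 0,"ay": 0,"az": 0},
    {"fingers": -1,"x": 0.0188,"y": 0.0351,"z": 0,"ax": 0,"ay": 0,"az": 0},
    {"fingers": -1,"x": 0.0188,"y": 0.0351,"z": 0,"ax": 0,"ay": 0,"az": 0},
    {"fingers": -1,"x": 0,"y": 0,"z": 0,"ax": 0,"ay": 0,"az": -6},
    {"fingers": -1,"x": 0,"y": 0,"z": 0,"ax": 0,"ay": 0,"az": -6},
    {"fingers": -1,"x": 0,"y": 0,"z": 0,"ax": 0,"ay": 0,"az": -6},
    {"fingers": -1,"x": 0,"y": 0,"z": 0,"ax": 0,"ay": 0,"az": -6},
  ],
)

```text
clock: 27.92
tcp_pos: [0.4431, 0.2617, 0.2107]
orientation: [0.162, -3.135, 0.002]
contact_force: [-0.1, -0.1, -0.9]
grip_width: 0.0108
gripper_force: 59.8
```

>>> arm_command(
  rows=[
    {"fingers": -1,"x": 0,"y": 0,"z": 0,"ax": 0,"ay": 0,"az": -6},
    {"fingers": -1,"x": 0,"y": 0,"z": 0,"ax": 0,"ay": 0,"az": -6.2},
    {"fingers": -1,"x": 0,"y": 0,"z": 0,"ax": 0,"ay": 0,"az": 0},
  ],
)

```text
clock: 28.17
tcp_pos: [0.4433, 0.2613, 0.2109]
orientation: [0.49, -3.101, 0.001]
contact_force: [-0.7, 0.2, -0.1]
grip_width: 0.0109
gripper_force: 59.8
```

```bash
python3 - <<'E'
from h import *
to(107.7,*dr(-24,0),.085)
E
```

```text
clock 28.17 tcp [0.4433 0.2613 0.2109] ycur 107.96 j7 1.26 F [-0.7  0.2 -0.1] w 0.0109 tilt [-0.002 -0.001 -1.   ]
SHIFT(now axes) mm [ -2.3  -1.6 125.9] turn az 0.3
```

>>> arm_command(
  rows=[
    {"fingers": -1,"x": -0.002,"y": -0.0015,"z": 0.03,"ax": 0,"ay": 0,"az": 0},
    {"fingers": -1,"x": 0,"y": 0,"z": 0.035,"ax": 0,"ay": 0,"az": 0},
    {"fingers": -1,"x": 0,"y": 0,"z": 0.035,"ax": 0,"ay": 0,"az": 0},
    {"fingers": -1,"x": 0,"y": 0,"z": 0.02,"ax": 0,"ay": 0,"az": 0},
    {"fingers": -1,"x": 0,"y": 0,"z": 0.005,"ax": 0,"ay": 0,"az": 0},
    {"fingers": -1,"x": 0,"y": 0,"z": 0,"ax": 0,"ay": 0,"az": 0},
  ],
)

```text
clock: 28.67
tcp_pos: [0.4452, 0.2601, 0.0854]
orientation: [0.481, -3.101, 0.003]
contact_force: [0.3, 0.3, -0.1]
grip_width: 0.0111
gripper_force: 59.9
```

>>> arm_command(
  rows=[
    {"fingers": -0.4,"x": 0,"y": 0,"z": 0,"ax": 0,"ay": 0,"az": 0},
    {"fingers": -0.4,"x": 0,"y": 0,"z": 0,"ax": 0,"ay": 0,"az": 0},
    {"fingers": -0.4,"x": 0,"y": 0,"z": 0,"ax": 0,"ay": 0,"az": 0},
    {"fingers": -0.4,"x": 0,"y": 0,"z": -0.03,"ax": 0,"ay": 0,"az": 0},
    {"fingers": -0.4,"x": 0,"y": 0,"z": -0.035,"ax": 0,"ay": 0,"az": 0},
    {"fingers": -0.4,"x": 0,"y": 0,"z": -0.035,"ax": 0,"ay": 0,"az": 0},
    {"fingers": -0.4,"x": 0,"y": 0,"z": -0.02,"ax": 0,"ay": 0,"az": 0},
    {"fingers": 0,"x": 0,"y": 0,"z": 0,"ax": 0,"ay": 0,"az": 0},
    {"fingers": 0,"x": 0,"y": 0,"z": 0,"ax": 0,"ay": 0,"az": 0},
  ],
)

```text
clock: 29.42
tcp_pos: [0.4475, 0.2617, 0.2095]
orientation: [-0.483, 3.1, 0.004]
contact_force: [-0.0, 0.6, 0.3]
grip_width: 0.0429
gripper_force: 0.0
```

```bash
python3 - <<'E'
from h import *
to(70.7,.4906,-.2603,.2)
E
```

```text
clock 29.42 tcp [0.4475 0.2617 0.2095] ycur 107.72 j7 1.26 F [-0.   0.6  0.3] w 0.0429 tilt [ 0.004  0.003 -1.   ]
SHIFT(now axes) mm [ 117.9 -510.4    7.9] turn az 37.0
```

>>> arm_command(
  rows=[
    {"fingers": 0,"x": 0.0091,"y": -0.0393,"z": 0,"ax": 0,"ay": 0,"az": 0},
    {"fingers": 0,"x": 0.0091,"y": -0.0393,"z": 0,"ax": 0,"ay": 0,"az": 0},
    {"fingers": 0,"x": 0.0091,"y": -0.0393,"z": 0,"ax": 0,"ay": 0,"az": 0},
    {"fingers": 0,"x": 0.0091,"y": -0.0393,"z": 0,"ax": 0,"ay": 0,"az": 0},
    {"fingers": 0,"x": 0.0091,"y": -0.0393,"z": 0,"ax": 0,"ay": 0,"az": 0},
    {"fingers": 0,"x": 0.0091,"y": -0.0393,"z": 0,"ax": 0,"ay": 0,"az": 0},
    {"fingers": 0,"x": 0.0091,"y": -0.0393,"z": 0,"ax": 0,"ay": 0,"az": 0},
    {"fingers": 0,"x": 0.0091,"y": -0.0393,"z": 0,"ax": 0,"ay": 0,"az": 0},
    {"fingers": 0,"x": 0.0091,"y": -0.0393,"z": 0,"ax": 0,"ay": 0,"az": 0},
    {"fingers": 0,"x": 0.0091,"y": -0.0393,"z": 0,"ax": 0,"ay": 0,"az": 0},
  ],
)

```text
clock: 30.25
tcp_pos: [0.4787, -0.1428, 0.2064]
orientation: [0.484, -3.103, -0.001]
contact_force: [0.3, 0.1, -0.3]
grip_width: 0.0427
gripper_force: 0.0
```

>>> arm_command(
  rows=[
    {"fingers": 0,"x": 0.0091,"y": -0.0393,"z": 0,"ax": 0,"ay": 0,"az": 0},
    {"fingers": 0,"x": 0.0091,"y": -0.0393,"z": 0,"ax": 0,"ay": 0,"az": 0},
    {"fingers": 0,"x": 0.0091,"y": -0.0393,"z": 0,"ax": 0,"ay": 0,"az": 0},
    {"fingers": 0,"x": 0,"y": 0,"z": 0,"ax": 0,"ay": 0,"az": 6.2},
    {"fingers": 0,"x": 0,"y": 0,"z": 0,"ax": 0,"ay": 0,"az": 6.2},
    {"fingers": 0,"x": 0,"y": 0,"z": 0,"ax": 0,"ay": 0,"az": 6.2},
    {"fingers": 0,"x": 0,"y": 0,"z": 0,"ax": 0,"ay": 0,"az": 6.2},
    {"fingers": 0,"x": 0,"y": 0,"z": 0,"ax": 0,"ay": 0,"az": 6.2},
    {"fingers": 0,"x": 0,"y": 0,"z": 0,"ax": 0,"ay": 0,"az": 6.2},
    {"fingers": 0,"x": 0,"y": 0,"z": 0,"ax": 0,"ay": 0,"az": 0},
  ],
)

```text
clock: 31.08
tcp_pos: [0.489, -0.2612, 0.206]
orientation: [-0.536, -3.093, 0.0]
contact_force: [-0.2, 0.5, -0.5]
grip_width: 0.0423
gripper_force: 0.0
```

```bash
python3 - <<'E'
from h import *
drawer()
to(70.7,.4906,-.2603,.078)
E
```

```text
in drawer z 33 47 n 138 c [ 26.9 -45.9] [array([36., 25.]), np.float64(2.0)]
in drawer z 33 47 n 141 c [33.  43.4] [array([25., 36.]), np.float64(88.0)]
in drawer z 60 75 n 80 c [-26.8   0.2] [array([14., 35.]), np.float64(87.0)]
in drawer z 60 75 n 84 c [-27.6  58.5] [array([14., 35.]), np.float64(90.0)]
walls Y inner [-105.  -99.] [ 97. 105.]
clock 31.13 tcp [ 0.4891 -0.2612  0.2062] ycur 70.66 j7 1.82 F [0.4 0.4 0.3] w 0.0428 tilt [-0.002  0.    -1.   ]
SHIFT(now axes) mm [ -1.4   1.4 128.2] turn az -0.0
```

>>> arm_command(
  rows=[
    {"fingers": 0,"x": -0.0015,"y": 0.0015,"z": 0.03,"ax": 0,"ay": 0,"az": 0},
    {"fingers": 0,"x": 0,"y": 0,"z": 0.03,"ax": 0,"ay": 0,"az": 0},
    {"fingers": 0,"x": 0,"y": 0,"z": 0.03,"ax": 0,"ay": 0,"az": 0},
    {"fingers": 0,"x": 0,"y": 0,"z": 0.028,"ax": 0,"ay": 0,"az": 0},
    {"fingers": 0,"x": 0,"y": 0,"z": 0.01,"ax": 0,"ay": 0,"az": 0},
    {"fingers": -1,"x": 0,"y": 0,"z": 0,"ax": 0,"ay": 0,"az": 0},
    {"fingers": -1,"x": 0,"y": 0,"z": 0,"ax": 0,"ay": 0,"az": 0},
    {"fingers": -1,"x": 0,"y": 0,"z": 0,"ax": 0,"ay": 0,"az": 0},
    {"fingers": -1,"x": 0,"y": 0,"z": 0,"ax": 0,"ay": 0,"az": 0},
    {"fingers": -1,"x": 0,"y": 0,"z": 0,"ax": 0,"ay": 0,"az": 0},
  ],
)

```text
clock: 31.97
tcp_pos: [0.4924, -0.261, 0.0805]
orientation: [0.53, 3.094, -0.0]
contact_force: [0.2, 0.1, -0.6]
grip_width: 0.0111
gripper_force: 59.8
```

>>> arm_command(
  rows=[
    {"fingers": -1,"x": 0.0015,"y": 0.001,"z": 0,"ax": 0,"ay": 0,"az": -0.8},
    {"fingers": -1,"x": 0.001,"y": 0,"z": 0,"ax": 0,"ay": 0,"az": 0},
    {"fingers": -1,"x": 0,"y": 0,"z": 0,"ax": 0,"ay": 0,"az": 0},
    {"fingers": -1,"x": 0,"y": 0,"z": -0.002,"ax": 0,"ay": 0,"az": 0},
    {"fingers": -1,"x": 0,"y": 0,"z": 0,"ax": 0,"ay": 0,"az": 0},
  ],
)

```text
clock: 32.38
tcp_pos: [0.4892, -0.2587, 0.0813]
orientation: [-0.509, -3.099, -0.001]
contact_force: [0.4, 0.2, -1.7]
grip_width: 0.0111
gripper_force: 60.0
```

```bash
python3 - <<'E'
from h import *
to(71.5,.4884,-.2582,.1)
E
```

```text
clock 32.38 tcp [ 0.4892 -0.2587  0.0813] ycur 71.35 j7 1.94 F [ 0.4  0.2 -1.7] w 0.0111 tilt [-0.001  0.    -1.   ]
SHIFT(now axes) mm [  0.9   0.3 -18.7] turn az -0.2
```

>>> arm_command(
  rows=[
    {"fingers": -1,"x": 0.0005,"y": 0,"z": -0.004,"ax": 0,"ay": 0,"az": 0},
    {"fingers": -1,"x": 0,"y": 0,"z": -0.006,"ax": 0,"ay": 0,"az": 0},
    {"fingers": -1,"x": 0,"y": 0,"z": -0.006,"ax": 0,"ay": 0,"az": 0},
    {"fingers": -1,"x": 0,"y": 0,"z": -0.006,"ax": 0,"ay": 0,"az": 0},
  ],
)

```text
clock: 32.72
tcp_pos: [0.489, -0.2588, 0.1038]
orientation: [-0.509, -3.1, 0.0]
contact_force: [0.9, 0.5, -1.1]
grip_width: 0.0112
gripper_force: 59.9
```

>>> arm_command(
  rows=[
    {"fingers": -1,"x": 0,"y": 0,"z": -0.01,"ax": 0,"ay": 0,"az": 0},
    {"fingers": -1,"x": 0,"y": 0,"z": -0.02,"ax": 0,"ay": 0,"az": 0},
    {"fingers": -1,"x": 0,"y": 0,"z": -0.035,"ax": 0,"ay": 0,"az": 0},
    {"fingers": -1,"x": 0,"y": 0,"z": -0.035,"ax": 0,"ay": 0,"az": 0},
    {"fingers": -1,"x": 0,"y": 0,"z": -0.01,"ax": 0,"ay": 0,"az": 0},
    {"fingers": -1,"x": 0,"y": 0,"z": 0,"ax": 0,"ay": 0,"az": 0},
  ],
)

```text
clock: 33.22
tcp_pos: [0.4909, -0.2599, 0.217]
orientation: [0.508, 3.093, -0.001]
contact_force: [0.4, -0.6, -0.7]
grip_width: 0.0109
gripper_force: 60.0
```

```bash
python3 - <<'E'
from h import *
to(107.7,*dr(-31,-58),.21)
E
```

```text
clock 33.22 tcp [ 0.4909 -0.2599  0.217 ] ycur 71.33 j7 1.83 F [ 0.4 -0.6 -0.7] w 0.0109 tilt [ 0.007 -0.002 -1.   ]
SHIFT(now axes) mm [180.6 427.5   5.9] turn az -36.4
```

>>> arm_command(
  rows=[
    {"fingers": -1,"x": 0.015,"y": 0.0356,"z": 0,"ax": 0,"ay": 0,"az": 0},
    {"fingers": -1,"x": 0.015,"y": 0.0356,"z": 0,"ax": 0,"ay": 0,"az": 0},
    {"fingers": -1,"x": 0.015,"y": 0.0356,"z": 0,"ax": 0,"ay": 0,"az": 0},
    {"fingers": -1,"x": 0.015,"y": 0.0356,"z": 0,"ax": 0,"ay": 0,"az": 0},
    {"fingers": -1,"x": 0.015,"y": 0.0356,"z": 0,"ax": 0,"ay": 0,"az": 0},
    {"fingers": -1,"x": 0.015,"y": 0.0356,"z": 0,"ax": 0,"ay": 0,"az": 0},
    {"fingers": -1,"x": 0.015,"y": 0.0356,"z": 0,"ax": 0,"ay": 0,"az": 0},
    {"fingers": -1,"x": 0.015,"y": 0.0356,"z": 0,"ax": 0,"ay": 0,"az": 0},
    {"fingers": -1,"x": 0.015,"y": 0.0356,"z": 0,"ax": 0,"ay": 0,"az": 0},
    {"fingers": -1,"x": 0.015,"y": 0.0356,"z": 0,"ax": 0,"ay": 0,"az": 0},
  ],
)

```text
clock: 34.05
tcp_pos: [0.4593, 0.1281, 0.2121]
orientation: [-0.509, -3.098, 0.001]
contact_force: [0.8, 0.2, -0.4]
grip_width: 0.011
gripper_force: 59.9
```

>>> arm_command(
  rows=[
    {"fingers": -1,"x": 0.015,"y": 0.0356,"z": 0,"ax": 0,"ay": 0,"az": 0},
    {"fingers": -1,"x": 0.015,"y": 0.0356,"z": 0,"ax": 0,"ay": 0,"az": 0},
    {"fingers": -1,"x": 0,"y": 0,"z": 0,"ax": 0,"ay": 0,"az": -6},
    {"fingers": -1,"x": 0,"y": 0,"z": 0,"ax": 0,"ay": 0,"az": -6},
    {"fingers": -1,"x": 0,"y": 0,"z": 0,"ax": 0,"ay": 0,"az": -6},
    {"fingers": -1,"x": 0,"y": 0,"z": 0,"ax": 0,"ay": 0,"az": -6},
    {"fingers": -1,"x": 0,"y": 0,"z": 0,"ax": 0,"ay": 0,"az": -6},
    {"fingers": -1,"x": 0,"y": 0,"z": 0,"ax": 0,"ay": 0,"az": -6.4},
    {"fingers": -1,"x": 0,"y": 0,"z": 0,"ax": 0,"ay": 0,"az": 0},
  ],
)

```text
clock: 34.8
tcp_pos: [0.4542, 0.2031, 0.2119]
orientation: [0.49, -3.101, 0.001]
contact_force: [-1.0, -0.3, -1.4]
grip_width: 0.0112
gripper_force: 59.9
```

```bash
python3 - <<'E'
from h import *
to(107.7,*dr(-31,-58),.085)
E
```

```text
clock 34.8 tcp [0.4542 0.2031 0.2119] ycur 107.97 j7 1.4 F [-1.  -0.3 -1.4] w 0.0112 tilt [-0.002 -0.001 -1.   ]
SHIFT(now axes) mm [ -2.6  -0.9 126.9] turn az 0.3
```

>>> arm_command(
  rows=[
    {"fingers": -1,"x": -0.0026,"y": -0.001,"z": 0.03,"ax": 0,"ay": 0,"az": 0},
    {"fingers": -1,"x": 0,"y": 0,"z": 0.035,"ax": 0,"ay": 0,"az": 0},
    {"fingers": -1,"x": 0,"y": 0,"z": 0.035,"ax": 0,"ay": 0,"az": 0},
    {"fingers": -1,"x": 0,"y": 0,"z": 0.021,"ax": 0,"ay": 0,"az": 0},
    {"fingers": -1,"x": 0,"y": 0,"z": 0.005,"ax": 0,"ay": 0,"az": 0},
    {"fingers": -1,"x": 0,"y": 0,"z": 0,"ax": 0,"ay": 0,"az": 0},
  ],
)

```text
clock: 35.3
tcp_pos: [0.4569, 0.2028, 0.0857]
orientation: [0.48, -3.101, 0.002]
contact_force: [-1.0, 0.4, -1.2]
grip_width: 0.0111
gripper_force: 60.2
```

>>> arm_command(
  rows=[
    {"fingers": -0.4,"x": 0,"y": 0,"z": 0,"ax": 0,"ay": 0,"az": 0},
    {"fingers": -0.4,"x": 0,"y": 0,"z": 0,"ax": 0,"ay": 0,"az": 0},
    {"fingers": -0.4,"x": 0,"y": 0,"z": 0,"ax": 0,"ay": 0,"az": 0},
    {"fingers": -0.4,"x": 0,"y": 0,"z": -0.03,"ax": 0,"ay": 0,"az": 0},
    {"fingers": -0.4,"x": 0,"y": 0,"z": -0.035,"ax": 0,"ay": 0,"az": 0},
    {"fingers": -0.4,"x": 0,"y": 0,"z": -0.035,"ax": 0,"ay": 0,"az": 0},
    {"fingers": -0.4,"x": 0,"y": 0,"z": -0.02,"ax": 0,"ay": 0,"az": 0},
    {"fingers": 0,"x": 0,"y": 0,"z": 0,"ax": 0,"ay": 0,"az": 0},
    {"fingers": 0,"x": 0,"y": 0,"z": 0,"ax": 0,"ay": 0,"az": 0},
  ],
)

```text
clock: 36.05
tcp_pos: [0.4587, 0.2039, 0.2092]
orientation: [-0.484, 3.1, 0.003]
contact_force: [-0.6, -0.1, -1.0]
grip_width: 0.0426
gripper_force: 0.0
```

```bash
python3 - <<'E'
from h import *
to(53,.4687,-.3372,.2)
E
```

```text
clock 36.05 tcp [0.4587 0.2039 0.2092] ycur 107.73 j7 1.4 F [-0.6 -0.1 -1. ] w 0.0426 tilt [ 0.003  0.003 -1.   ]
SHIFT(now axes) mm [ 155.3 -518.5    7.8] turn az 54.7
```

>>> arm_command(
  rows=[
    {"fingers": 0,"x": 0.0111,"y": -0.037,"z": 0,"ax": 0,"ay": 0,"az": 0},
    {"fingers": 0,"x": 0.0111,"y": -0.037,"z": 0,"ax": 0,"ay": 0,"az": 0},
    {"fingers": 0,"x": 0.0111,"y": -0.037,"z": 0,"ax": 0,"ay": 0,"az": 0},
    {"fingers": 0,"x": 0.0111,"y": -0.037,"z": 0,"ax": 0,"ay": 0,"az": 0},
    {"fingers": 0,"x": 0.0111,"y": -0.037,"z": 0,"ax": 0,"ay": 0,"az": 0},
    {"fingers": 0,"x": 0.0111,"y": -0.037,"z": 0,"ax": 0,"ay": 0,"az": 0},
    {"fingers": 0,"x": 0.0111,"y": -0.037,"z": 0,"ax": 0,"ay": 0,"az": 0},
    {"fingers": 0,"x": 0.0111,"y": -0.037,"z": 0,"ax": 0,"ay": 0,"az": 0},
    {"fingers": 0,"x": 0.0111,"y": -0.037,"z": 0,"ax": 0,"ay": 0,"az": 0},
    {"fingers": 0,"x": 0.0111,"y": -0.037,"z": 0,"ax": 0,"ay": 0,"az": 0},
  ],
)

```text
clock: 36.88
tcp_pos: [0.4638, -0.1844, 0.2062]
orientation: [0.484, -3.102, -0.001]
contact_force: [0.8, 0.1, 0.1]
grip_width: 0.0429
gripper_force: 0.0
```

>>> arm_command(
  rows=[
    {"fingers": 0,"x": 0.0111,"y": -0.037,"z": 0,"ax": 0,"ay": 0,"az": 0},
    {"fingers": 0,"x": 0.0111,"y": -0.037,"z": 0,"ax": 0,"ay": 0,"az": 0},
    {"fingers": 0,"x": 0.0111,"y": -0.037,"z": 0,"ax": 0,"ay": 0,"az": 0},
    {"fingers": 0,"x": 0.0111,"y": -0.037,"z": 0,"ax": 0,"ay": 0,"az": 0},
    {"fingers": 0,"x": 0,"y": 0,"z": 0,"ax": 0,"ay": 0,"az": 6.8},
    {"fingers": 0,"x": 0,"y": 0,"z": 0,"ax": 0,"ay": 0,"az": 6.8},
    {"fingers": 0,"x": 0,"y": 0,"z": 0,"ax": 0,"ay": 0,"az": 6.8},
    {"fingers": 0,"x": 0,"y": 0,"z": 0,"ax": 0,"ay": 0,"az": 6.8},
    {"fingers": 0,"x": 0,"y": 0,"z": 0,"ax": 0,"ay": 0,"az": 6.8},
    {"fingers": 0,"x": 0,"y": 0,"z": 0,"ax": 0,"ay": 0,"az": 6.8},
  ],
)

```text
clock: 37.72
tcp_pos: [0.467, -0.3368, 0.2059]
orientation: [-0.637, -3.074, -0.001]
contact_force: [-0.3, -0.4, -0.4]
grip_width: 0.0424
gripper_force: 0.0
```

>>> arm_command(
  rows=[
    {"fingers": 0,"x": 0,"y": 0,"z": 0,"ax": 0,"ay": 0,"az": 6.8},
    {"fingers": 0,"x": 0,"y": 0,"z": 0,"ax": 0,"ay": 0,"az": 7},
    {"fingers": 0,"x": 0,"y": 0,"z": 0,"ax": 0,"ay": 0,"az": 0},
  ],
)

```text
clock: 37.97
tcp_pos: [0.4671, -0.3367, 0.2059]
orientation: [-0.999, -2.976, 0.0]
contact_force: [0.7, -0.2, -0.6]
grip_width: 0.0424
gripper_force: 0.0
```

```bash
python3 - <<'E'
from h import *
drawer()
to(53,.4687,-.3372,.078)
E
```

```text
in drawer z 33 47 n 138 c [ 23.5 -46.1] [array([26., 37.]), np.float64(90.0)]
in drawer z 33 47 n 146 c [28.2 43.5] [array([37., 26.]), np.float64(1.0)]
in drawer z 60 75 n 74 c [-32.5 -57.4] [array([34., 13.]), np.float64(1.0)]
in drawer z 60 75 n 78 c [-30.2   0.5] [array([35., 13.]), np.float64(1.0)]
in drawer z 60 75 n 81 c [-31.6  58.7] [array([14., 35.]), np.float64(87.0)]
walls Y inner [-105.  -98.] [ 97. 105.]
clock 38.02 tcp [ 0.4672 -0.3367  0.2061] ycur 53.27 j7 1.77 F [-0.4 -1.  -0.2] w 0.0428 tilt [-0.002  0.    -1.   ]
SHIFT(now axes) mm [ -1.7   0.6 128. ] turn az 0.3
```

>>> arm_command(
  rows=[
    {"fingers": 0,"x": -0.0015,"y": 0.0005,"z": 0.03,"ax": 0,"ay": 0,"az": 0},
    {"fingers": 0,"x": 0,"y": 0,"z": 0.03,"ax": 0,"ay": 0,"az": 0},
    {"fingers": 0,"x": 0,"y": 0,"z": 0.03,"ax": 0,"ay": 0,"az": 0},
    {"fingers": 0,"x": 0,"y": 0,"z": 0.028,"ax": 0,"ay": 0,"az": 0},
    {"fingers": 0,"x": 0,"y": 0,"z": 0.01,"ax": 0,"ay": 0,"az": 0},
    {"fingers": -1,"x": 0,"y": 0,"z": 0,"ax": 0,"ay": 0,"az": 0},
    {"fingers": -1,"x": 0,"y": 0,"z": 0,"ax": 0,"ay": 0,"az": 0},
    {"fingers": -1,"x": 0,"y": 0,"z": 0,"ax": 0,"ay": 0,"az": 0},
    {"fingers": -1,"x": 0,"y": 0,"z": 0,"ax": 0,"ay": 0,"az": 0},
    {"fingers": -1,"x": 0,"y": 0,"z": 0,"ax": 0,"ay": 0,"az": 0},
  ],
)

```text
clock: 38.85
tcp_pos: [0.4701, -0.3382, 0.0805]
orientation: [0.992, 2.979, -0.0]
contact_force: [-0.1, 0.4, -1.2]
grip_width: 0.0108
gripper_force: 60.0
```

>>> arm_command(
  rows=[
    {"fingers": -1,"x": 0,"y": 0,"z": 0,"ax": 0,"ay": 0,"az": -4},
    {"fingers": -1,"x": 0.001,"y": 0,"z": 0,"ax": 0,"ay": 0,"az": -4},
    {"fingers": -1,"x": 0.001,"y": 0,"z": 0,"ax": 0,"ay": 0,"az": -4},
    {"fingers": -1,"x": 0.002,"y": 0,"z": 0,"ax": 0,"ay": 0,"az": -4},
    {"fingers": -1,"x": 0.002,"y": 0,"z": 0,"ax": 0,"ay": 0,"az": -2.4},
    {"fingers": -1,"x": 0,"y": 0,"z": -0.002,"ax": 0,"ay": 0,"az": 0},
    {"fingers": -1,"x": 0,"y": 0,"z": 0,"ax": 0,"ay": 0,"az": 0},
  ],
)

```text
clock: 39.43
tcp_pos: [0.4643, -0.3355, 0.0821]
orientation: [0.506, 3.099, -0.0]
contact_force: [1.0, 0.8, -0.7]
grip_width: 0.0108
gripper_force: 60.1
```

```bash
python3 - <<'E'
from h import *
to(71.5,.4628,-.3362,.1)
E
```

```text
clock 39.43 tcp [ 0.4643 -0.3355  0.0821] ycur 71.46 j7 2.14 F [ 1.   0.8 -0.7] w 0.0108 tilt [ 0.001 -0.    -1.   ]
SHIFT(now axes) mm [  1.2  -1.1 -17.9] turn az -0.0
```

>>> arm_command(
  rows=[
    {"fingers": -1,"x": 0.001,"y": -0.001,"z": -0.004,"ax": 0,"ay": 0,"az": 0},
    {"fingers": -1,"x": 0,"y": 0,"z": -0.006,"ax": 0,"ay": 0,"az": 0},
    {"fingers": -1,"x": 0,"y": 0,"z": -0.006,"ax": 0,"ay": 0,"az": 0},
    {"fingers": -1,"x": 0,"y": 0,"z": -0.006,"ax": 0,"ay": 0,"az": 0},
  ],
)

```text
clock: 39.77
tcp_pos: [0.4628, -0.336, 0.104]
orientation: [0.504, 3.101, -0.0]
contact_force: [-0.3, 1.2, -1.2]
grip_width: 0.0108
gripper_force: 60.1
```

>>> arm_command(
  rows=[
    {"fingers": -1,"x": 0,"y": 0,"z": -0.01,"ax": 0,"ay": 0,"az": 0},
    {"fingers": -1,"x": 0,"y": 0,"z": -0.02,"ax": 0,"ay": 0,"az": 0},
    {"fingers": -1,"x": 0,"y": 0,"z": -0.035,"ax": 0,"ay": 0,"az": 0},
    {"fingers": -1,"x": 0,"y": 0,"z": -0.035,"ax": 0,"ay": 0,"az": 0},
    {"fingers": -1,"x": 0,"y": 0,"z": -0.01,"ax": 0,"ay": 0,"az": 0},
    {"fingers": -1,"x": 0,"y": 0,"z": 0,"ax": 0,"ay": 0,"az": 0},
  ],
)

```text
clock: 40.27
tcp_pos: [0.4643, -0.3373, 0.217]
orientation: [0.503, 3.094, -0.003]
contact_force: [0.1, 0.4, -1.4]
grip_width: 0.0111
gripper_force: 60.1
```

```bash
python3 - <<'E'
from h import *
to(107.7,*dr(35,-1),.21)
E
```

```text
clock 40.27 tcp [ 0.4643 -0.3373  0.217 ] ycur 71.53 j7 2.03 F [ 0.1  0.4 -1.4] w 0.0111 tilt [ 0.006 -0.003 -1.   ]
SHIFT(now axes) mm [158.8 594.9   5.6] turn az -36.2
```

>>> arm_command(
  rows=[
    {"fingers": -1,"x": 0.0099,"y": 0.0372,"z": 0,"ax": 0,"ay": 0,"az": 0},
    {"fingers": -1,"x": 0.0099,"y": 0.0372,"z": 0,"ax": 0,"ay": 0,"az": 0},
    {"fingers": -1,"x": 0.0099,"y": 0.0372,"z": 0,"ax": 0,"ay": 0,"az": 0},
    {"fingers": -1,"x": 0.0099,"y": 0.0372,"z": 0,"ax": 0,"ay": 0,"az": 0},
    {"fingers": -1,"x": 0.0099,"y": 0.0372,"z": 0,"ax": 0,"ay": 0,"az": 0},
    {"fingers": -1,"x": 0.0099,"y": 0.0372,"z": 0,"ax": 0,"ay": 0,"az": 0},
    {"fingers": -1,"x": 0.0099,"y": 0.0372,"z": 0,"ax": 0,"ay": 0,"az": 0},
    {"fingers": -1,"x": 0.0099,"y": 0.0372,"z": 0,"ax": 0,"ay": 0,"az": 0},
    {"fingers": -1,"x": 0.0099,"y": 0.0372,"z": 0,"ax": 0,"ay": 0,"az": 0},
    {"fingers": -1,"x": 0.0099,"y": 0.0372,"z": 0,"ax": 0,"ay": 0,"az": 0},
  ],
)

```text
clock: 41.1
tcp_pos: [0.4852, 0.0502, 0.2121]
orientation: [-0.503, -3.099, 0.001]
contact_force: [0.4, -0.4, -1.8]
grip_width: 0.0108
gripper_force: 60.0
```

>>> arm_command(
  rows=[
    {"fingers": -1,"x": 0.0099,"y": 0.0372,"z": 0,"ax": 0,"ay": 0,"az": 0},
    {"fingers": -1,"x": 0.0099,"y": 0.0372,"z": 0,"ax": 0,"ay": 0,"az": 0},
    {"fingers": -1,"x": 0.0099,"y": 0.0372,"z": 0,"ax": 0,"ay": 0,"az": 0},
    {"fingers": -1,"x": 0.0099,"y": 0.0372,"z": 0,"ax": 0,"ay": 0,"az": 0},
    {"fingers": -1,"x": 0.0099,"y": 0.0372,"z": 0,"ax": 0,"ay": 0,"az": 0},
    {"fingers": -1,"x": 0.0099,"y": 0.0372,"z": 0,"ax": 0,"ay": 0,"az": 0},
    {"fingers": -1,"x": 0,"y": 0,"z": 0,"ax": 0,"ay": 0,"az": -6},
    {"fingers": -1,"x": 0,"y": 0,"z": 0,"ax": 0,"ay": 0,"az": -6},
    {"fingers": -1,"x": 0,"y": 0,"z": 0,"ax": 0,"ay": 0,"az": -6},
    {"fingers": -1,"x": 0,"y": 0,"z": 0,"ax": 0,"ay": 0,"az": -6},
  ],
)

```text
clock: 41.93
tcp_pos: [0.4997, 0.2787, 0.2114]
orientation: [0.161, -3.135, 0.003]
contact_force: [-0.0, -0.7, -0.3]
grip_width: 0.011
gripper_force: 60.0
```

>>> arm_command(
  rows=[
    {"fingers": -1,"x": 0,"y": 0,"z": 0,"ax": 0,"ay": 0,"az": -6},
    {"fingers": -1,"x": 0,"y": 0,"z": 0,"ax": 0,"ay": 0,"az": -6.2},
    {"fingers": -1,"x": 0,"y": 0,"z": 0,"ax": 0,"ay": 0,"az": 0},
  ],
)

```text
clock: 42.18
tcp_pos: [0.4999, 0.2784, 0.2117]
orientation: [0.49, -3.101, 0.001]
contact_force: [-0.7, 0.7, -1.1]
grip_width: 0.0104
gripper_force: 60.0
```

```bash
python3 - <<'E'
from h import *
to(107.7,*dr(35,-1),.085)
E
```

```text
clock 42.18 tcp [0.4999 0.2784 0.2117] ycur 107.96 j7 1.37 F [-0.7  0.7 -1.1] w 0.0104 tilt [-0.002 -0.001 -1.   ]
SHIFT(now axes) mm [ -2.2  -1.7 126.7] turn az 0.3
```

>>> arm_command(
  rows=[
    {"fingers": -1,"x": -0.002,"y": -0.0017,"z": 0.03,"ax": 0,"ay": 0,"az": 0},
    {"fingers": -1,"x": 0,"y": 0,"z": 0.035,"ax": 0,"ay": 0,"az": 0},
    {"fingers": -1,"x": 0,"y": 0,"z": 0.035,"ax": 0,"ay": 0,"az": 0},
    {"fingers": -1,"x": 0,"y": 0,"z": 0.021,"ax": 0,"ay": 0,"az": 0},
    {"fingers": -1,"x": 0,"y": 0,"z": 0.005,"ax": 0,"ay": 0,"az": 0},
    {"fingers": -1,"x": 0,"y": 0,"z": 0,"ax": 0,"ay": 0,"az": 0},
  ],
)

```text
clock: 42.68
tcp_pos: [0.5018, 0.2769, 0.0851]
orientation: [0.481, -3.1, 0.003]
contact_force: [0.9, -0.3, -0.9]
grip_width: 0.0111
gripper_force: 60.2
```

>>> arm_command(
  rows=[
    {"fingers": -0.5,"x": 0,"y": 0,"z": 0,"ax": 0,"ay": 0,"az": 0},
    {"fingers": -0.5,"x": 0,"y": 0,"z": 0,"ax": 0,"ay": 0,"az": 0},
    {"fingers": -0.5,"x": 0,"y": 0,"z": 0,"ax": 0,"ay": 0,"az": 0},
    {"fingers": -0.5,"x": 0,"y": 0,"z": -0.03,"ax": 0,"ay": 0,"az": 0},
    {"fingers": -0.5,"x": 0,"y": 0,"z": -0.035,"ax": 0,"ay": 0,"az": 0},
    {"fingers": -0.5,"x": 0,"y": 0,"z": -0.035,"ax": 0,"ay": 0,"az": 0},
    {"fingers": -0.5,"x": 0,"y": 0,"z": -0.02,"ax": 0,"ay": 0,"az": 0},
    {"fingers": -0.5,"x": 0.0,"y": -0.04,"z": 0,"ax": 0,"ay": 0,"az": 0},
    {"fingers": -0.5,"x": 0,"y": -0.04,"z": 0,"ax": 0,"ay": 0,"az": 0},
    {"fingers": -0.5,"x": 0,"y": -0.04,"z": 0,"ax": 0,"ay": 0,"az": 0},
  ],
)

```text
clock: 43.52
tcp_pos: [0.5407, 0.1632, 0.2095]
orientation: [-0.487, 3.1, 0.003]
contact_force: [1.2, -0.2, -0.8]
grip_width: 0.0211
gripper_force: 0.0
```

>>> arm_command(
  rows=[
    {"fingers": -0.5,"x": 0,"y": -0.04,"z": 0,"ax": 0,"ay": 0,"az": 0},
    {"fingers": -0.5,"x": 0,"y": -0.04,"z": 0,"ax": 0,"ay": 0,"az": 0},
    {"fingers": -0.5,"x": 0,"y": 0,"z": 0,"ax": 0,"ay": 0,"az": 0},
  ],
)

```text
clock: 43.77
tcp_pos: [0.5667, 0.0771, 0.2093]
orientation: [-0.464, 3.103, -0.006]
contact_force: [0.3, -2.1, 0.7]
grip_width: 0.0215
gripper_force: 0.0
```

```bash
python3 - <<'E'
from h import *
drawer("pics/dr2.png")
im,P,f=grab("top"); c,u,v=frm(17.7,(.683,.336)); Q=P[...,:2]-c; X=Q@u*1000;Y=Q@v*1000;Z=P[...,2]*1000
m=(X<-240)&(X>-420)&(abs(Y)<118)&(Z>110)&(Z<122); print("front board X",np.percentile(X[m],[5,50,95]).round(1))
m=(X<-300)&(X>-420)&(abs(Y)<70)&(Z>84)&(Z<100); print("handle X",np.percentile(X[m],[5,50,95]).round(1))
to(17.7,.3663,.2326,.2)
E
```

```text
in drawer z 33 47 n 140 c [28.7 43.7] [array([26., 37.]), np.float64(87.0)]
in drawer z 60 75 n 77 c [32.3 -0.8] [array([34., 14.]), np.float64(5.0)]
in drawer z 60 75 n 77 c [-31.   58.9] [array([35., 13.]), np.float64(2.0)]Traceback (most recent call last):
  File "<stdin>", line 2, in <module>
  File "h.py", line 41, in drawer
    m=(X>-40)&(X<80)&(Z>70)&(Z<98); print("walls Y inner", np.percentile(Y[m&(Y<-60)&(Y>-120)],[5,95]).round(), np.percentile(Y[m&(Y>60)&(Y<120)],[5,95]).round())
                                                           ~~~~~~~~~~~~~^^^^^^^^^^^^^^^^^^^^^^^^^^^^^^
    return _quantile_unchecked(
        a, q, axis, out, overwrite_input, method, keepdims, weights)
    return _ureduce(a,
                    func=_quantile_ureduce_func,
    ...<5 lines>...
                    overwrite_input=overwrite_input,
                    method=method)
    r = func(a, **kwargs)
    result = _quantile(arr,
                       quantiles=q,
    ...<2 lines>...
                       out=out,
                       weights=wgt)
    slices_having_nans = np.isnan(arr[-1, ...])
                                  ~~~^^^^^^^^^
IndexError: index -1 is out of bounds for axis 0 with size 0
```

>>> arm_command(
  rows=[
    {"fingers": -0.4,"x": 0,"y": 0,"z": 0,"ax": 0,"ay": 0,"az": 7},
    {"fingers": -0.4,"x": 0,"y": 0,"z": 0,"ax": 0,"ay": 0,"az": 7},
    {"fingers": -0.4,"x": 0,"y": 0,"z": 0,"ax": 0,"ay": 0,"az": 7},
    {"fingers": -0.4,"x": 0,"y": 0,"z": 0,"ax": 0,"ay": 0,"az": 7},
    {"fingers": -0.4,"x": 0,"y": 0,"z": 0,"ax": 0,"ay": 0,"az": 7},
    {"fingers": -0.4,"x": 0,"y": 0,"z": 0,"ax": 0,"ay": 0,"az": 7},
    {"fingers": -0.4,"x": 0,"y": 0,"z": 0,"ax": 0,"ay": 0,"az": 7},
    {"fingers": -0.4,"x": 0,"y": 0,"z": 0,"ax": 0,"ay": 0,"az": 7},
    {"fingers": -0.4,"x": 0,"y": 0,"z": 0,"ax": 0,"ay": 0,"az": 7},
    {"fingers": -0.4,"x": 0,"y": 0,"z": 0,"ax": 0,"ay": 0,"az": 7},
  ],
)

```text
clock: 44.65
tcp_pos: [0.5643, 0.0888, 0.2082]
orientation: [1.39, 2.817, 0.003]
contact_force: [-0.9, 0.2, 0.4]
grip_width: 0.0257
gripper_force: 0.0
```

>>> arm_command(
  rows=[
    {"fingers": -0.4,"x": 0,"y": 0,"z": 0,"ax": 0,"ay": 0,"az": 7},
    {"fingers": -0.4,"x": 0,"y": 0,"z": 0,"ax": 0,"ay": 0,"az": 7},
    {"fingers": -0.4,"x": 0,"y": 0,"z": 0,"ax": 0,"ay": 0,"az": 6},
    {"fingers": -0.4,"x": 0.038,"y": 0,"z": 0,"ax": 0,"ay": 0,"az": 0},
    {"fingers": -0.4,"x": 0.038,"y": 0,"z": 0,"ax": 0,"ay": 0,"az": 0},
    {"fingers": -0.4,"x": 0.038,"y": 0,"z": 0,"ax": 0,"ay": 0,"az": 0},
    {"fingers": -0.4,"x": 0.038,"y": 0,"z": 0,"ax": 0,"ay": 0,"az": 0},
    {"fingers": -0.4,"x": 0,"y": 0,"z": 0,"ax": 0,"ay": 0,"az": 0},
  ],
)

```text
clock: 45.32
tcp_pos: [0.5144, 0.243, 0.2075]
orientation: [-1.833, -2.546, -0.006]
contact_force: [-1.6, 0.5, -0.6]
grip_width: 0.0255
gripper_force: 0.0
```

```bash
python3 - <<'E'
from h import *
im,P,f=grab("top"); c,u,v=frm(17.7,(.683,.336)); Q=P[...,:2]-c; X=Q@u*1000;Y=Q@v*1000;Z=P[...,2]*1000
m=(X<-240)&(X>-420)&(abs(Y)<118)&(Z>110)&(Z<122); print("front board X",np.percentile(X[m],[5,50,95]).round(1))
m=(X<-325)&(X>-420)&(abs(Y)<70)&(Z>84)&(Z<100); print("handle X",np.percentile(X[m],[5,50,95]).round(1),np.percentile(Y[m],[2,98]))
to(17.7,.361,.231,.2)
save(cv2.resize(im[200:340,90:290],None,fx=4,fy=4,interpolation=cv2.INTER_CUBIC),"pics/dr2.png")
drawer()
E
```

```text
front board X [-305.7 -297.6 -286.2]
handle X [-346.1 -340.7 -329.5] [-61.7642594   60.24548021]
clock 45.37 tcp [0.5158 0.2388 0.2076] ycur 18.32 j7 0.08 F [ 1.4 -0.2  0.6] w 0.026 tilt [-0.     0.003 -1.   ]
SHIFT(now axes) mm [  41.2 -149.4    7.7] turn az 0.6
in drawer z 33 47 n 138 c [ 23.8 -45.9] [array([36., 25.]), np.float64(0.0)]
in drawer z 33 47 n 66 c [20.  46.2] [array([25., 22.]), np.float64(89.0)]
in drawer z 60 75 n 74 c [-32.8 -57.4] [array([34., 13.]), np.float64(0.0)]
in drawer z 60 75 n 79 c [-30.3   0.4] [array([35., 13.]), np.float64(1.0)]
in drawer z 60 75 n 81 c [-31.6  58.6] [array([14., 35.]), np.float64(87.0)]
walls Y inner [-105.  -98.] [60. 63.]
```

View pics/dr2.png

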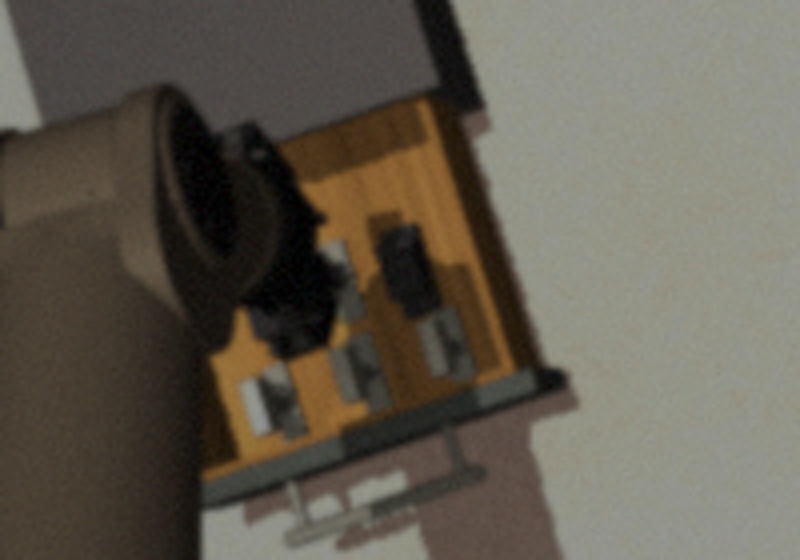

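>>> arm_command(
  rows=[
    {"fingers": -0.4,"x": 0.005,"y": -0.03,"z": 0,"ax": 0,"ay": 0,"az": 0.6},
    {"fingers": -0.4,"x": 0.009,"y": -0.03,"z": 0,"ax": 0,"ay": 0,"az": 0},
    {"fingers": -0.4,"x": 0.009,"y": -0.03,"z": 0,"ax": 0,"ay": 0,"az": 0},
    {"fingers": -0.4,"x": 0,"y": -0.03,"z": 0,"ax": 0,"ay": 0,"az": 0},
    {"fingers": -0.4,"x": 0,"y": -0.03,"z": 0,"ax": 0,"ay": 0,"az": 0},
    {"fingers": -0.4,"x": 0,"y": 0,"z": 0,"ax": 0,"ay": 0,"az": 0},
    {"fingers": -0.4,"x": 0,"y": 0,"z": 0,"ax": 0,"ay": 0,"az": 0},
  ],
)

```text
clock: 46.0
tcp_pos: [0.367, 0.2087, 0.2076]
orientation: [-1.865, -2.525, -0.003]
contact_force: [0.4, -0.4, 0.7]
grip_width: 0.0256
gripper_force: 0.0
```

```bash
python3 - <<'E'
from h import *
to(17.7,.354,.2468,.094)
E
```

```text
clock 46.0 tcp [0.367  0.2087 0.2076] ycur 17.11 j7 -0.24 F [ 0.4 -0.4  0.7] w 0.0256 tilt [-0.001  0.003 -1.   ]
SHIFT(now axes) mm [ 39.9  -1.3 113.7] turn az -0.6
```

>>> arm_command(
  rows=[
    {"fingers": -0.4,"x": 0.02,"y": -0.0013,"z": 0,"ax": 0,"ay": 0,"az": -0.6},
    {"fingers": -0.4,"x": 0.02,"y": 0,"z": 0,"ax": 0,"ay": 0,"az": 0},
    {"fingers": -0.4,"x": 0,"y": 0,"z": 0,"ax": 0,"ay": 0,"az": 0},
    {"fingers": -0.4,"x": 0,"y": 0,"z": 0.025,"ax": 0,"ay": 0,"az": 0},
    {"fingers": -0.4,"x": 0,"y": 0,"z": 0.025,"ax": 0,"ay": 0,"az": 0},
  ],
)

```text
clock: 46.42
tcp_pos: [0.3572, 0.2487, 0.1579]
orientation: [1.852, 2.536, 0.009]
contact_force: [0.0, 0.7, -0.2]
grip_width: 0.0256
gripper_force: 0.0
```

```bash
python3 - <<'E'
from h import *
to(17.7,.354,.2468,.094)
E
```

```text
clock 46.42 tcp [0.3572 0.2487 0.1579] ycur 17.73 j7 -0.2 F [ 0.   0.7 -0.2] w 0.0256 tilt [ 0.004  0.004 -1.   ]
SHIFT(now axes) mm [-1.  -3.9 63.9] turn az 0.0
```

>>> arm_command(
  rows=[
    {"fingers": -0.4,"x": 0,"y": -0.0035,"z": 0.018,"ax": 0,"ay": 0,"az": 0},
    {"fingers": -0.4,"x": 0,"y": 0,"z": 0.02,"ax": 0,"ay": 0,"az": 0},
    {"fingers": -0.4,"x": 0,"y": 0,"z": 0.02,"ax": 0,"ay": 0,"az": 0},
    {"fingers": -0.4,"x": 0,"y": 0,"z": 0.006,"ax": 0,"ay": 0,"az": 0},
    {"fingers": -1,"x": 0,"y": 0,"z": 0,"ax": 0,"ay": 0,"az": 0},
    {"fingers": -1,"x": 0,"y": 0,"z": 0,"ax": 0,"ay": 0,"az": 0},
    {"fingers": -1,"x": 0,"y": 0,"z": 0,"ax": 0,"ay": 0,"az": 0},
    {"fingers": -1,"x": 0,"y": 0,"z": 0,"ax": 0,"ay": 0,"az": 0},
  ],
  grip_force=40,
)

```text
clock: 47.08
tcp_pos: [0.3549, 0.2466, 0.0936]
orientation: [1.852, 2.532, 0.008]
contact_force: [10.9, 2.5, -22.5]
grip_width: 0.0093
gripper_force: 38.6
```

```bash
python3 - <<'E'
from h import *
c,u,v=frm(17.7,(0,0)); p=np.array([.5176,.2809]) # TCP on the bar when shut
to(17.7,*(p+v*.0155),.094)
E
```

```text
clock 47.08 tcp [0.3549 0.2466 0.0936] ycur 17.65 j7 -0.07 F [ 10.9   2.5 -22.5] w 0.0093 tilt [ 0.007  0.001 -1.   ]
SHIFT(now axes) mm [ -1.2 165.4   0.7] turn az -0.0
```

Gripped (9.3 mm, as before). Push gently, so the standing keys stay up.

>>> arm_command(
  rows=[
    {"fingers": -1,"x": 0,"y": 0.003,"z": 0,"ax": 0,"ay": 0,"az": 0},
    {"fingers": -1,"x": 0,"y": 0.005,"z": 0,"ax": 0,"ay": 0,"az": 0},
    {"fingers": -1,"x": 0,"y": 0.007,"z": 0,"ax": 0,"ay": 0,"az": 0},
    {"fingers": -1,"x": 0,"y": 0.009,"z": 0,"ax": 0,"ay": 0,"az": 0},
    {"fingers": -1,"x": 0,"y": 0.01,"z": 0,"ax": 0,"ay": 0,"az": 0},
    {"fingers": -1,"x": 0,"y": 0.01,"z": 0,"ax": 0,"ay": 0,"az": 0},
    {"fingers": -1,"x": 0,"y": 0.01,"z": 0,"ax": 0,"ay": 0,"az": 0},
    {"fingers": -1,"x": 0,"y": 0.01,"z": 0,"ax": 0,"ay": 0,"az": 0},
    {"fingers": -1,"x": 0,"y": 0.01,"z": 0,"ax": 0,"ay": 0,"az": 0},
    {"fingers": -1,"x": 0,"y": 0.01,"z": 0,"ax": 0,"ay": 0,"az": 0},
  ],
)

```text
clock: 47.92
tcp_pos: [0.4331, 0.2716, 0.0934]
orientation: [1.853, 2.536, 0.0]
contact_force: [0.3, -4.4, 1.9]
grip_width: 0.0089
gripper_force: 40.9
```

>>> arm_command(
  rows=[
    {"fingers": -1,"x": 0,"y": 0.01,"z": 0,"ax": 0,"ay": 0,"az": 0},
    {"fingers": -1,"x": 0,"y": 0.01,"z": 0,"ax": 0,"ay": 0,"az": 0},
    {"fingers": -1,"x": 0,"y": 0.01,"z": 0,"ax": 0,"ay": 0,"az": 0},
    {"fingers": -1,"x": 0,"y": 0.01,"z": 0,"ax": 0,"ay": 0,"az": 0},
    {"fingers": -1,"x": 0,"y": 0.009,"z": 0,"ax": 0,"ay": 0,"az": 0},
    {"fingers": -1,"x": 0,"y": 0.008,"z": 0,"ax": 0,"ay": 0,"az": 0},
    {"fingers": -1,"x": 0,"y": 0.007,"z": 0,"ax": 0,"ay": 0,"az": 0},
    {"fingers": -1,"x": 0,"y": 0.005,"z": 0,"ax": 0,"ay": 0,"az": 0},
    {"fingers": -1,"x": 0,"y": 0.003,"z": 0,"ax": 0,"ay": 0,"az": 0},
    {"fingers": -1,"x": 0,"y": 0,"z": 0,"ax": 0,"ay": 0,"az": 0},
  ],
)

```text
clock: 48.75
tcp_pos: [0.5021, 0.2937, 0.0934]
orientation: [1.852, 2.535, 0.002]
contact_force: [3.1, -5.7, 0.8]
grip_width: 0.0093
gripper_force: 40.8
```

```bash
python3 - <<'E'
from h import *
c,u,v=frm(17.7,(0,0)); p=np.array([.5176,.2809])
to(17.7,*(p+v*.0155),.094)
E
```

```text
clock 48.75 tcp [0.5021 0.2937 0.0934] ycur 17.7 j7 0.05 F [ 3.1 -5.7  0.8] w 0.0093 tilt [ 0.003  0.    -1.   ]
SHIFT(now axes) mm [-1.4 10.9 -0.5] turn az 0.0
```

>>> arm_command(
  rows=[
    {"fingers": -1,"x": 0,"y": 0.002,"z": 0,"ax": 0,"ay": 0,"az": 0},
    {"fingers": -1,"x": 0,"y": 0.003,"z": 0,"ax": 0,"ay": 0,"az": 0},
    {"fingers": -1,"x": 0,"y": 0.003,"z": 0,"ax": 0,"ay": 0,"az": 0},
    {"fingers": -1,"x": 0,"y": 0.002,"z": 0,"ax": 0,"ay": 0,"az": 0},
    {"fingers": -1,"x": 0,"y": 0.001,"z": 0,"ax": 0,"ay": 0,"az": 0},
    {"fingers": -1,"x": 0,"y": 0,"z": 0,"ax": 0,"ay": 0,"az": 0},
  ],
)

```text
clock: 49.25
tcp_pos: [0.5119, 0.2968, 0.0935]
orientation: [1.852, 2.536, 0.002]
contact_force: [1.8, -3.8, 1.1]
grip_width: 0.009
gripper_force: 40.8
```

>>> arm_command(
  rows=[
    {"fingers": -1,"x": 0,"y": 0.001,"z": 0,"ax": 0,"ay": 0,"az": 0},
    {"fingers": -1,"x": 0,"y": 0.001,"z": 0,"ax": 0,"ay": 0,"az": 0},
    {"fingers": -1,"x": 0,"y": 0,"z": 0,"ax": 0,"ay": 0,"az": 0},
  ],
)

```text
clock: 49.5
tcp_pos: [0.5137, 0.2974, 0.0934]
orientation: [1.852, 2.536, 0.001]
contact_force: [0.9, -4.8, 1.8]
grip_width: 0.0093
gripper_force: 40.9
```

```bash
python3 - <<'E'
from h import *
c,u,v=frm(17.7,(0,0)); p=np.array([.5176,.2809])
to(17.7,*(p+v*.0155),.094)
im,P,f=grab("side"); c,u,v=frm(17.7,(.683,.336)); Q=P[...,:2]-c; X=Q@u*1000;Y=Q@v*1000;Z=P[...,2]*1000
m=(X<-115)&(X>-160)&(abs(Y)<115)&(Z>110)&(Z<122); print("front board X side",np.percentile(X[m],[3,50,97]).round(1))
E
```

```text
clock 49.5 tcp [0.5137 0.2974 0.0934] ycur 17.71 j7 0.06 F [ 0.9 -4.8  1.8] w 0.0093 tilt [ 0.002 -0.    -1.   ]
SHIFT(now axes) mm [-1.4 -1.3 -0.6] turn az 0.0
front board X side [-148.5 -133.3 -124.1]
```

>>> arm_command(
  rows=[
    {"fingers": -1,"x": 0,"y": 0.001,"z": 0,"ax": 0,"ay": 0,"az": 0},
    {"fingers": -1,"x": 0,"y": 0.001,"z": 0,"ax": 0,"ay": 0,"az": 0},
    {"fingers": -1,"x": 0,"y": 0,"z": 0,"ax": 0,"ay": 0,"az": 0},
  ],
)

```text
clock: 49.8
tcp_pos: [0.5155, 0.298, 0.0935]
orientation: [1.852, 2.536, 0.001]
contact_force: [0.6, -5.6, 1.6]
grip_width: 0.0094
gripper_force: 40.9
```

>>> arm_command(
  rows=[
    {"fingers": -1,"x": 0,"y": 0.001,"z": 0,"ax": 0,"ay": 0,"az": 0},
    {"fingers": -1,"x": 0,"y": 0.001,"z": 0,"ax": 0,"ay": 0,"az": 0},
    {"fingers": -1,"x": 0,"y": 0,"z": 0,"ax": 0,"ay": 0,"az": 0},
  ],
)

```text
clock: 50.05
tcp_pos: [0.5175, 0.2986, 0.0934]
orientation: [1.852, 2.536, 0.001]
contact_force: [1.5, -5.7, 0.7]
grip_width: 0.0094
gripper_force: 40.9
```

>>> arm_command(
  rows=[
    {"fingers": -1,"x": 0,"y": 0.001,"z": 0,"ax": 0,"ay": 0,"az": 0},
    {"fingers": -1,"x": 0,"y": 0.001,"z": 0,"ax": 0,"ay": 0,"az": 0},
    {"fingers": -1,"x": 0,"y": 0.001,"z": 0,"ax": 0,"ay": 0,"az": 0},
    {"fingers": -1,"x": 0,"y": 0,"z": 0,"ax": 0,"ay": 0,"az": 0},
  ],
)

```text
clock: 50.38
tcp_pos: [0.5203, 0.2995, 0.0934]
orientation: [1.852, 2.536, 0.001]
contact_force: [1.1, -5.3, 1.1]
grip_width: 0.0094
gripper_force: 40.9
```

```bash
python3 - <<'E'
from h import *
to(17.7,.5,.3,.094)
for n in("side","top"):
    im,P,f=grab(n); P0=np.load(n+"0.npz")["P"]
    for p in(P0,P):
        c,u,v=frm(17.7,(.683,.336)); Q=p[...,:2]-c; X=Q@u*1000;Y=Q@v*1000;Z=p[...,2]*1000
        m=(X<-110)&(X>-165)&(Y>-115)&(Y<-65)&(Z>108)&(Z<122); print(n,"front board X",np.percentile(X[m],[3,50,97]).round(1),m.sum())
        m=(X<-155)&(X>-190)&(Y<-25)&(Y>-65)&(Z>84)&(Z<100); print(n,"bar X",np.percentile(X[m],[5,50,95]).round(1),m.sum())
    if n=="side": save(cv2.resize(im[80:200,200:360],None,fx=5,fy=5,interpolation=cv2.INTER_CUBIC),"pics/shut.png")
E
```

```text
clock 50.38 tcp [0.5203 0.2995 0.0934] ycur 17.71 j7 0.06 F [ 1.1 -5.3  1.1] w 0.0094 tilt [ 0.002 -0.    -1.   ]
SHIFT(now axes) mm [  6.6 -19.2  -0.6] turn az 0.0
side front board X [-135.4 -129.9 -120.2] 80
side bar X [-174.7 -170.7 -159.6] 52
side front board X [-133.5 -126.8 -117.1] 79
side bar X [-172.4 -168.5 -158.6] 52
top front board X [-136.  -127.3 -115.3] 148
top bar X [-175.9 -170.3 -157.9] 73
top front board X [-133.2 -124.4 -113. ] 145
top bar X [-172.8 -167.9 -158.5] 59
```

View pics/shut.png

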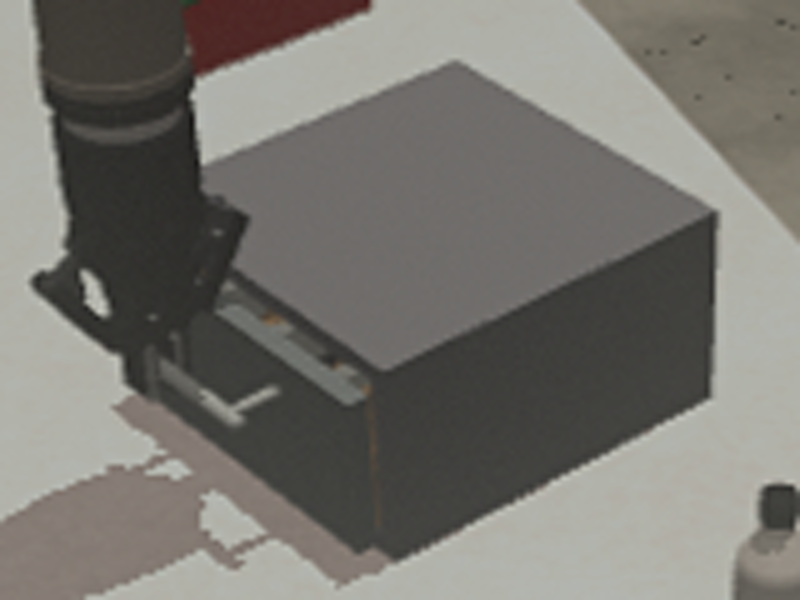

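>>> arm_command(
  rows=[
    {"fingers": -1,"x": 0,"y": 0.001,"z": 0,"ax": 0,"ay": 0,"az": 0},
    {"fingers": -1,"x": 0,"y": 0.001,"z": 0,"ax": 0,"ay": 0,"az": 0},
    {"fingers": -1,"x": 0,"y": 0.001,"z": 0,"ax": 0,"ay": 0,"az": 0},
    {"fingers": -1,"x": 0,"y": 0,"z": 0,"ax": 0,"ay": 0,"az": 0},
  ],
)

```text
clock: 50.82
tcp_pos: [0.5232, 0.3004, 0.0934]
orientation: [1.852, 2.536, 0.001]
contact_force: [0.7, -5.1, 2.1]
grip_width: 0.0095
gripper_force: 40.9
```

>>> arm_command(
  rows=[
    {"fingers": -1,"x": 0,"y": 0.001,"z": 0,"ax": 0,"ay": 0,"az": 0},
    {"fingers": -1,"x": 0,"y": 0.001,"z": 0,"ax": 0,"ay": 0,"az": 0},
    {"fingers": -1,"x": 0,"y": 0.001,"z": 0,"ax": 0,"ay": 0,"az": 0},
    {"fingers": -1,"x": 0,"y": 0,"z": 0,"ax": 0,"ay": 0,"az": 0},
  ],
)

```text
clock: 51.15
tcp_pos: [0.526, 0.3013, 0.0935]
orientation: [1.852, 2.536, 0.001]
contact_force: [0.4, -5.3, 0.9]
grip_width: 0.0095
gripper_force: 40.9
```

>>> arm_command(
  rows=[
    {"fingers": -1,"x": 0,"y": 0.001,"z": 0,"ax": 0,"ay": 0,"az": 0},
    {"fingers": -1,"x": 0,"y": 0.001,"z": 0,"ax": 0,"ay": 0,"az": 0},
    {"fingers": -1,"x": 0,"y": 0.001,"z": 0,"ax": 0,"ay": 0,"az": 0},
    {"fingers": -1,"x": 0,"y": 0,"z": 0,"ax": 0,"ay": 0,"az": 0},
  ],
)

```text
clock: 51.48
tcp_pos: [0.5281, 0.302, 0.0934]
orientation: [1.853, 2.537, -0.001]
contact_force: [-2.5, -5.4, 5.3]
grip_width: 0.0094
gripper_force: 41.2
```

>>> arm_command(
  rows=[
    {"fingers": -1,"x": 0,"y": 0.001,"z": 0,"ax": 0,"ay": 0,"az": 0},
    {"fingers": -1,"x": 0,"y": 0.001,"z": 0,"ax": 0,"ay": 0,"az": 0},
    {"fingers": -1,"x": 0,"y": 0,"z": 0,"ax": 0,"ay": 0,"az": 0},
  ],
)

```text
clock: 51.73
tcp_pos: [0.5281, 0.302, 0.0934]
orientation: [-1.851, -2.535, 0.006]
contact_force: [-7.3, -9.0, 11.6]
grip_width: 0.0094
gripper_force: 41.9
```

```bash
python3 - <<'E'
from h import *
for n in("side","top"):
    im,P,f=grab(n)
    c,u,v=frm(17.7,(.683,.336)); Q=P[...,:2]-c; X=Q@u*1000;Y=Q@v*1000;Z=P[...,2]*1000
    m=(X<-100)&(X>-165)&(Y>-115)&(Y<-65)&(Z>108)&(Z<122); print(n,"front board X",np.percentile(X[m],[3,50,97]).round(1),m.sum())
    m=(X<-145)&(X>-190)&(Y<-25)&(Y>-65)&(Z>84)&(Z<100); print(n,"bar X",np.percentile(X[m],[5,50,95]).round(1),m.sum())
    m=(X>-125)&(X<-90)&(abs(Y)<115)&(Z>126)&(Z<135); print("cab top front",np.percentile(X[m],[1,3]).round(1))
E
```

```text
side front board X [-124.2 -116.4 -105.9] 94
side bar X [-163.8 -160.3 -149.6] 52
cab top front [-122.2 -120.2]
top front board X [-125.2 -118.2 -109.4] 129
top bar X [-164.6 -159.2 -148.4] 68
cab top front [-116.7 -109.9]
```

>>> arm_command(
  rows=[
    {"fingers": -0.4,"x": 0,"y": 0,"z": 0,"ax": 0,"ay": 0,"az": 0},
    {"fingers": -0.4,"x": 0,"y": 0,"z": 0,"ax": 0,"ay": 0,"az": 0},
    {"fingers": -0.4,"x": 0,"y": 0,"z": 0,"ax": 0,"ay": 0,"az": 0},
    {"fingers": -0.4,"x": 0,"y": 0,"z": -0.02,"ax": 0,"ay": 0,"az": 0},
    {"fingers": -0.4,"x": 0,"y": 0,"z": -0.035,"ax": 0,"ay": 0,"az": 0},
    {"fingers": -0.4,"x": 0,"y": 0,"z": -0.035,"ax": 0,"ay": 0,"az": 0},
    {"fingers": -0.4,"x": 0,"y": 0,"z": -0.03,"ax": 0,"ay": 0,"az": 0},
    {"fingers": -0.4,"x": 0,"y": 0,"z": 0,"ax": 0,"ay": 0,"az": 0},
  ],
)

```text
clock: 52.5
tcp_pos: [0.5333, 0.3062, 0.22]
orientation: [1.849, 2.536, 0.019]
contact_force: [0.6, 0.1, 0.6]
grip_width: 0.0256
gripper_force: 0.0
```

```bash
python3 - <<'E'
from h import *
to(17.7,.528,.302,.2)
for n in("side","top"):
    im,P,f=grab(n)
    c,u,v=frm(17.7,(.683,.336)); Q=P[...,:2]-c; X=Q@u*1000;Y=Q@v*1000;Z=P[...,2]*1000
    m=(X<-145)&(X>-190)&(Y<-25)&(Y>-65)&(Z>84)&(Z<100); print(n,"bar X",np.percentile(X[m],[5,50,95]).round(1),m.sum())
    if n=="side": save(im[60:460,150:450],"pics/end.png")
E
```

```text
clock 52.5 tcp [0.5333 0.3062 0.22  ] ycur 17.79 j7 -0.02 F [0.6 0.1 0.6] w 0.0256 tilt [ 0.009  0.008 -1.   ]
SHIFT(now axes) mm [-2.5 -6.6 19.9] turn az 0.1
side bar X [-164.1 -159.9 -148.3] 52
top bar X [-164.8 -159.2 -147.3] 67
```

View pics/end.png

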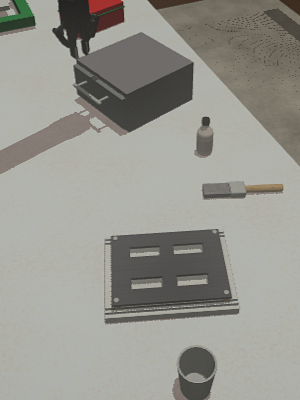

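The guard's slots are empty, the drawer is shut against its stop, the bystanders have not moved, and the gripper is clear of everything.

```bash
python3 -c "
from bench import r
print(r.hand_in())"
```

```text
the job is handed in; nothing more can be done
None
```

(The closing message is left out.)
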